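# Change the format plates of a blister tester

### The job

Change the blister tester over to the next batch: pull its loading drawer right out, take out the used plates with the round cavities and hang each by its eye on a peg of the rack. Lay both clean plates with the oblong cavities into nests of the drawer, cavities up and eye end to the rear, each lying flat down in its nest, then push the drawer fully shut; leave the other things on the bench where they are.

Things in the scene. Friction and masses are not known exactly. Their poses are not given: they have to be found in the camera images.
- old0: Used flat aluminium plate 110 (x) x 38 (y) x 8 mm, 60-120 g: body 38 wide from x = -55 to +27, then a tab 30 wide to x = +55 with an 18 mm round eye at x = 41 mm; ten round cavities in its top face (+z). Origin: middle of the underside; x points to the eye end. Grip its long edges near x = -5 mm. Starts in a drawer nest, cavities up, eye end to the rear; two or three of old0-2 are there, the rest absent
- old1: Used flat aluminium plate 110 (x) x 38 (y) x 8 mm, 60-120 g: body 38 wide from x = -55 to +27, then a tab 30 wide to x = +55 with an 18 mm round eye at x = 41 mm; ten round cavities in its top face (+z). Origin: middle of the underside; x points to the eye end. Grip its long edges near x = -5 mm. Starts in a drawer nest, cavities up, eye end to the rear; two or three of old0-2 are there, the rest absent
- old2: Used flat aluminium plate 110 (x) x 38 (y) x 8 mm, 60-120 g: body 38 wide from x = -55 to +27, then a tab 30 wide to x = +55 with an 18 mm round eye at x = 41 mm; ten round cavities in its top face (+z). Origin: middle of the underside; x points to the eye end. Grip its long edges near x = -5 mm. Starts in a drawer nest, cavities up, eye end to the rear; two or three of old0-2 are there, the rest absent
- new0: Clean flat aluminium plate 110 (x) x 38 (y) x 8 mm, 60-120 g: body 38 wide from x = -55 to +27, then a tab 30 wide to x = +55 with an 18 mm round eye at x = 41 mm; six oblong cavities in its top face (+z). Origin: middle of the underside; x points to the eye end. Grip its long edges near x = -5 mm. Starts flat on the bench left of the tester, cavities up; new0 and new1 are always there
- new1: Clean flat aluminium plate 110 (x) x 38 (y) x 8 mm, 60-120 g: body 38 wide from x = -55 to +27, then a tab 30 wide to x = +55 with an 18 mm round eye at x = 41 mm; six oblong cavities in its top face (+z). Origin: middle of the underside; x points to the eye end. Grip its long edges near x = -5 mm. Starts flat on the bench left of the tester, cavities up; new0 and new1 are always there
- old0_eye (a point): centre of the 18 mm eye of old0, 41 mm along x from the plate's origin, mid thickness; axes as the plate's
- old1_eye (a point): centre of the 18 mm eye of old1, 41 mm along x from the plate's origin, mid thickness; axes as the plate's
- old2_eye (a point): centre of the 18 mm eye of old2, 41 mm along x from the plate's origin, mid thickness; axes as the plate's
- peg0: fixed round steel peg 0 of the rack on the right (0 nearest the robot, 80 mm apart), 8 mm thick, 60 mm long, round tip, empty at the start. Origin: its root on the front of the cross bar (28 mm high), 170 mm above the bench; z: along the peg to its tip, out of the front of the rack (to the left) and up, 55 degrees above level; y: level, along the bar. A plate let go with the peg through its eye hangs down from it
- peg1: fixed round steel peg 1 of the rack on the right (0 nearest the robot, 80 mm apart), 8 mm thick, 60 mm long, round tip, empty at the start. Origin: its root on the front of the cross bar (28 mm high), 170 mm above the bench; z: along the peg to its tip, out of the front of the rack (to the left) and up, 55 degrees above level; y: level, along the bar. A plate let go with the peg through its eye hangs down from it
- peg2: fixed round steel peg 2 of the rack on the right (0 nearest the robot, 80 mm apart), 8 mm thick, 60 mm long, round tip, empty at the start. Origin: its root on the front of the cross bar (28 mm high), 170 mm above the bench; z: along the peg to its tip, out of the front of the rack (to the left) and up, 55 degrees above level; y: level, along the bar. A plate let go with the peg through its eye hangs down from it
- peg3: fixed round steel peg 3 of the rack on the right (0 nearest the robot, 80 mm apart), 8 mm thick, 60 mm long, round tip, empty at the start. Origin: its root on the front of the cross bar (28 mm high), 170 mm above the bench; z: along the peg to its tip, out of the front of the rack (to the left) and up, 55 degrees above level; y: level, along the bar. A plate let go with the peg through its eye hangs down from it
- drawer (a joint): the tester's loading drawer: 0 = shut, grows to 0.155 m (end stop) as it is pulled out; level, friction about 2 N, no latch, stays where left. Front panel 262 wide, 12 thick, top edge 95 mm above the bench; housing top 100 mm above the bench. Pull it to the stop to reach the whole plates
- drawer_handle (a point): middle of the drawer's bar handle: level round bar 11 mm thick, 120 mm long (y), axis 35 mm in front of the drawer's front panel and 70 mm above the bench, stalks to the panel 51 mm either side of the middle; clear above and below. x: level, into the tester (pull towards -x); z: up; moves with the drawer
- nest0 (a point): nest 0 of three on the drawer bed (0 rightmost, 70 mm apart): centre of its floor, 53 mm above the bench; x: to the rear, into the tester; z: up; moves with the drawer. Tapered ribs 5 mm high locate a plate with 2 mm play at its ends, wide front and tab, so only eye end to the rear lies flat; sides open for fingers for x = -30 to +30 mm. A seated plate's origin is at this point
- nest1 (a point): nest 1 of three on the drawer bed (0 rightmost, 70 mm apart): centre of its floor, 53 mm above the bench; x: to the rear, into the tester; z: up; moves with the drawer. Tapered ribs 5 mm high locate a plate with 2 mm play at its ends, wide front and tab, so only eye end to the rear lies flat; sides open for fingers for x = -30 to +30 mm. A seated plate's origin is at this point
- nest2 (a point): nest 2 of three on the drawer bed (0 rightmost, 70 mm apart): centre of its floor, 53 mm above the bench; x: to the rear, into the tester; z: up; moves with the drawer. Tapered ribs 5 mm high locate a plate with 2 mm play at its ends, wide front and tab, so only eye end to the rear lies flat; sides open for fingers for x = -30 to +30 mm. A seated plate's origin is at this point
- wash_bottle: bystander, leave alone: white plastic bottle with a blue cap, 60 across, 170 mm high, behind the rack; origin: the middle of its underside
- amber_jar: bystander, leave alone: amber glass jar, 56 across, 75 mm high, behind the rack; origin: the middle of its underside
- beaker: bystander, leave alone: glass beaker, 64 across, 85 mm high, at the back left; origin: the middle of its underside
- petri_dish: bystander, leave alone: flat clear dish, 92 across, 16 mm high, in front of the drawer to the right; origin: the middle of its underside
- forceps: bystander, leave alone: steel forceps, 130 x 15 x 6 mm, on the bench in front of the drawer; origin: the middle of its underside
- timer: bystander, leave alone: small white timer, 60 x 70 x 20 mm, near the robot, before the rack; origin: the middle of its underside
- brush: bystander, leave alone: cleaning brush lying on the bench at the left, near the robot; origin: the middle of its underside
Mind the look-alikes: they are no part of the job. Leave any green or red look-alike of the new1 alone.

How it is judged:
By the outcome, as a careful person would: the job done as asked, in the order asked, and still so for the second after the job is handed in, with the robot touching nothing.
Of old0, old1, old2 only 2 to 3 are there at a start; the rules pass over those that are not, and their reading is None.
At some moment in a run one of new0, new1 may be knocked a few centimetres aside while the robot is not near it.
It also fails if it takes over 210 s, if anything falls off the work surface, if the arm or the gripper's body presses on something with over 40 N, if the wrist force passes 120 N, or if a joint passes its speed limit or range.

### The arm

A 6-joint arm with a two-finger parallel gripper is mounted at the origin on the work surface. World frame = base frame: x ahead of the robot, y to its left, z up, the work surface at z = 0. Lengths are in mm, angles in rad, forces in N, time in s.
With the tool pointing down it reaches from about 350 to 975 mm from the base axis. Payload 7.1 kg.
Tool frame: the origin (TCP) lies on the mounting face of the last link; the fingertips stand 182 mm ahead of it and the grasp point (between the pads) lies 163 mm ahead of it (ctrl.tcp_to_tips is the distance from the TCP to the fingertips, in mm); z points along the fingers, y is the direction in which the jaws open and shut (so a half turn about z gives the same grasp; the last joint's range is limited). The gripper opens to 88 mm and grips with 3 to 60 N. Pads are 20 mm wide; open, the fingers measure 115 mm over their backs; the gripper's body (75 mm by 178 mm) begins 61 mm behind the grasp point.
Start: joints at [1.229, 0.423, 1.63, -0, 1.089, -0.019], TCP at [198.233, 592.714, 404.675] pointing down, gripper open.
Joint ranges: [-3, 3], [-0.9, 2.11], [0.09, 2.58], [-1.31, 4.45], [0.11, 2.69], [-2.54, 2.54]. Speed limits (rad/s): [2.39, 2.39, 3.01, 3.14, 3.14, 3.14].

### API

Orientations are given as a rotation vector (axis times angle).
In Python, from workcell import ctrl gives the robot as it stands. The module is installed in compiled form; this text tells all that it offers.
- The arm moves only by the tool send_rows, never from a script. Its argument "commands" is a list of rows, each an object with "translation": the shift along the world's x, y, z normalised to -1 to 1, where 1 is 0.1 m, a list of three; "twist": the turn, a rotation vector about the world's x, y, z normalised to -1 to 1, where 1 is 0.5 rad, a list of three. A call has exactly 10 rows; each row is the pose to reach, as a shift and turn from the pose commanded when the call began; what a row does not reach only later rows make up. A row lasts 1/10 s, in which the tool goes at most 50 mm and 8.59 degrees, less where a joint would pass 70% of its speed; a pose out of reach is approached as far as the arm can. A call with a number of a shift or a turn outside -1 to 1 is refused whole. A call with a gripper value outside its range is refused whole. "grip" is the closure, from -1 (fully open) to 1 (shut), set as the call begins (left out, the last holds). The fingers move at their own pace and stop on an object; the grip force is fixed at half the most. Time passes only in rows, so rows that repeat a pose let the fingers close, or fill a call up. It gives the time, the measured TCP pose, the force and the opening at its end, in the units of the state.
- ctrl.get_obs(): the state, without advancing time (a new reading comes with each control period).
- ctrl.get_image(name): name is "scene" or "top" or "wrist"; returns a dict with "img" (420x560x3 uint8, red, green, blue), "intrinsics" (3x3 intrinsics, pixels), "cam_to_world" (4x4, takes a point from camera to world coordinates). Camera axes: x right, y down, z forward; pixel columns grow to the right and rows downward; lengths in mm; the calibration is good to about 2 mm. The wrist camera is an equidistant fisheye: a pixel r from the principal point sees the ray r / f radians off the axis. A picture is of the moment at which its call begins. There is no depth.
- ctrl.close_job(): hands the job in, once; it reports no verdict.
The state is a dict: "t": time; "qpos": joint angles; "qvel": joint speeds; "joint_torque": joint torques, N m; "ee_pos": TCP position; "orientation": TCP orientation; "ft_force": force on the tool from outside, world axes, zero at the start; "moment": the same for the moment, N m; "width": finger opening in mm.
Only numpy, scipy, OpenCV 4.12 (cv2) and the standard library are available. Lean on these libraries where they do the work, as an engineer would, in place of code of your own. Each camera call takes 0.05 s, during which the arm holds its last target. There are 200 camera calls.

## Working session

There is one attempt and no reset: what is moved stays moved. The work goes in short steps, Python scripts to look and compute and a tool call to move; the robot and the scene stay as the last step left them, time stands still between calls to the robot, and variables do not carry over. Pictures are saved under pics/ and viewed, about 12 in all and at most 16, crops included, and the job is handed in when it is done.

Besides the shell and the picture viewer there is one more tool, called after ">>>" in YAML: its name, and indented under it one key for each argument. send_rows: Moves the arm, as the interface text tells. Its arguments: {"type":"object","properties":{"commands":{"type":"array","items":{"type":"object","properties":{"translation":{"type":"array","items":{"type":"number"}},"twist":{"type":"array","items":{"type":"number"}}}}},"grip":{"type":"number"}},"required":["commands"]}

```bash
ls; mkdir -p pics; python3 - <<'E'
from workcell import ctrl
import cv2
for n in ["scene","top"]:
    d=ctrl.get_image(n); cv2.imwrite(f"pics/{n}0.png",d["img"][:,:,::-1])
    print(n,d["intrinsics"].tolist(),d["cam_to_world"].round(3).tolist())
print(ctrl.get_obs())
E
```

```text
pics
scene [[480.5280784538218, 0.0, 278.220415653382], [0.0, 480.5280784538218, 206.55168890657396], [0.0, 0.0, 1.0]] [[-0.544, 0.712, -0.445, 1271.013], [0.839, 0.456, -0.296, 557.27], [-0.008, -0.534, -0.845, 1572.015], [0.0, 0.0, 0.0, 1.0]]
top [[395.7998364173785, 0.0, 280.5447356525679], [0.0, 395.7998364173785, 211.4359395426488], [0.0, 0.0, 1.0]] [[-0.026, -0.994, 0.102, 420.122], [-1.0, 0.026, -0.002, 35.686], [-0.001, -0.102, -0.995, 1318.631], [0.0, 0.0, 0.0, 1.0]]
{'t': 0.1, 'qpos': array([ 1.22901995e+00,  4.23750591e-01,  1.63059343e+00, -8.66040552e-06,
        1.08861527e+00, -1.89754510e-02]), 'qvel': array([-0.00016706, -0.00145617, -0.00184236,  0.00123813,  0.00056518,
       -0.00150637]), 'joint_torque': array([ 9.94694201e-04, -5.45614493e+01, -2.74324501e+01,  6.45940402e-02,
        1.87924923e-02,  2.13187207e-06]), 'ee_pos': array([198.14348445, 592.49700951, 403.99581777]), 'orientation': array([-5.04811369e-01, -3.10052776e+00,  2.11388116e-03]), 'ft_force': array([-0.34998643,  0.44148853,  0.04116011]), 'moment': array([ 0.05366439,  0.01326687, -0.04286474]), 'width': 87.7269030421673}
```

View pics/top0.png

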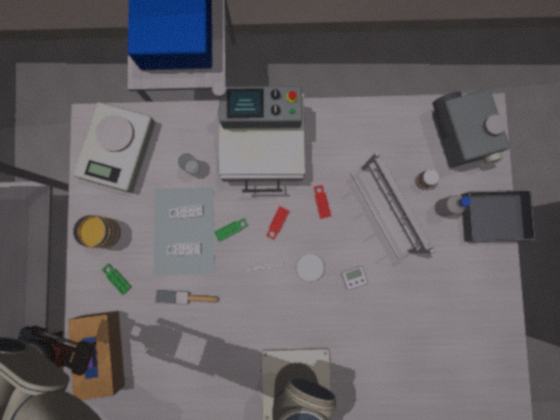

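View pics/scene0.png

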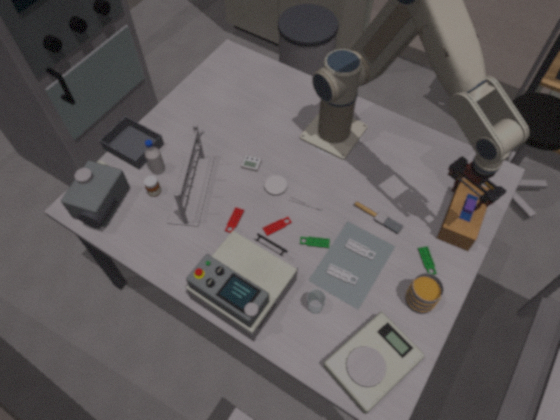

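The top view shows the tester at px (262,150), its handle at (265,188), the rack at (395,205), the mat with the two white plates at (185,212) and (183,249), and red and green decoys at (278,222), (322,200), (231,229) and (116,278). I'll zoom in on these next.

```bash
cat > h.py <<'E'
import numpy as np, cv2
from workcell import ctrl
from scipy.spatial.transform import Rotation as R
def ray(d,px):
    K=d["intrinsics"];M=np.array(d["cam_to_world"]);px=np.atleast_2d(np.float64(px))
    c=np.c_[(px[:,0]-K[0,2])/K[0,0],(px[:,1]-K[1,2])/K[1,1],np.ones(len(px))]
    return M[:3,3],c@M[:3,:3].T
def onz(d,px,z):
    o,v=ray(d,px); return o+v*((z-o[2])/v[:,2])[:,None]
def proj(d,P):
    K=d["intrinsics"];M=np.array(d["cam_to_world"]);c=(np.atleast_2d(P)-M[:3,3])@M[:3,:3]
    return np.c_[c[:,0]/c[:,2]*K[0,0]+K[0,2],c[:,1]/c[:,2]*K[1,1]+K[1,2]]
def crop(d,x0,x1,y0,y1,s,name,g=1.6):
    im=np.clip(d["img"][y0:y1,x0:x1,::-1].astype(float)*g,0,255).astype(np.uint8)
    cv2.imwrite("pics/"+name,cv2.resize(im,None,fx=s,fy=s,interpolation=cv2.INTER_CUBIC))
def st(): 
    o=ctrl.get_obs(); r=R.from_rotvec(o["orientation"]).as_matrix()
    print("t",round(o["t"],2),"q",o["qpos"].round(2),"ee",o["ee_pos"].round(1),"z",r[:,2].round(3),"y",r[:,1].round(3),"F",o["ft_force"].round(1),"w",round(o["width"],1)); return o,r
E
python3 - <<'E'
from h import *
d=ctrl.get_image("top")
crop(d,140,300,80,200,5,"c1.png"); crop(d,145,305,150,270,5,"c1b.png");crop(d,300,460,145,265,5,"c2.png")
E
```

```text
(no output)
```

View pics/c1b.png

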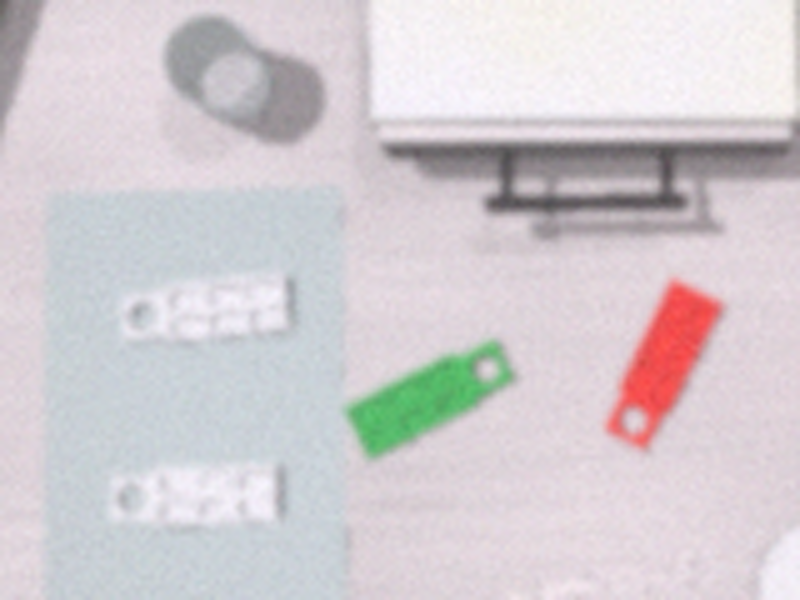

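View pics/c2.png

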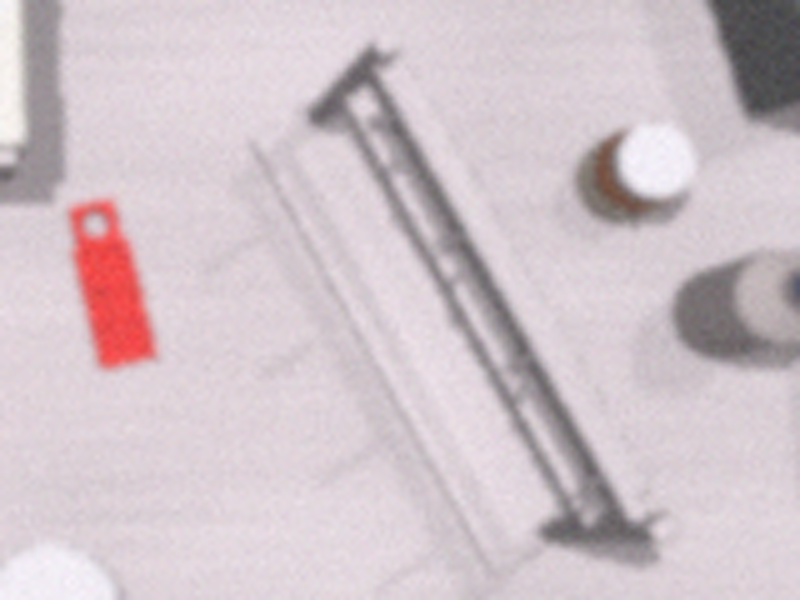

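The eyes of the clean plates point left (+y). The handle bar runs from about px (242,190) to (282,190). The rack bar is dark and its pegs are hard to make out here. I'll measure the handle and move.

```bash
python3 - <<'E'
from h import *
d=ctrl.get_image("top"); g=cv2.cvtColor(d["img"],cv2.COLOR_RGB2GRAY)
sub=g[186:194,236:292]; print(sub[:, ::4])
col=g[184:197,:].astype(float)
pts=[]
for x in range(245,281):
    c=np.clip(110-g[186:194,x].astype(float),0,None); 
    if c.sum()>20: pts.append((x,186+(c*np.arange(8)).sum()/c.sum()))
pts=np.array(pts); k=np.polyfit(pts[:,0],pts[:,1],1); print(k)
row=190; r=np.where(g[190,230:300]<95)[0]+230; print(r.min(),r.max())
P=onz(d,[(r.min()-.3,np.polyval(k,r.min())),(r.max()+.3,np.polyval(k,r.max()))],70); print(P,P.mean(0),np.linalg.norm(P[0]-P[1]))
v=P[0]-P[1]; print("yaw deg",np.degrees(np.arctan2(-v[0],v[1])))
st()
E
```

```text
[[118 122 106 106 120 103 120 121 122 120 109 108 103 120]
 [121 128 109 109 122 109 126 126 118 120 105 109 106 126]
 [129 128  98  99 109 104 112 112  95  95  87  90 105 129]
 [129 128  73  74  80  77  82  81  68  69  65  70 104 129]
 [129 127  57  60  61  55  62  62  57  58  55  56 104 132]
 [133 129  67  66  66  63  72  74  78  74  76  75 107 133]
 [134 129  93  95  91  87  98 105 104 101 107 105 108 130]
 [135 134 119 120 109 101 113 117 118 112 118 115 107 125]]
[-1.25319027e-02  1.93149902e+02]
242 282
[[619.54115531 155.6176858   70.        ]
 [617.80166171  26.14186469  70.        ]] [618.67140851  90.87977524  70.        ] 129.4875055354776
yaw deg -0.769716268025376
t 0.2 q [ 1.23  0.42  1.63  0.    1.09 -0.02] ee [198.2 592.6 404.2] z [-0.    -0.001 -1.   ] y [ 0.317  0.948 -0.001] F [ 0.6  1.1 -0.2] w 87.8
```

>>> send_rows:
  commands:
    - {"translation": [0.07, -0.084, 0], "twist": [0, 0, -0.042]}
    - {"translation": [0.14, -0.168, 0], "twist": [0, 0, -0.084]}
    - {"translation": [0.21, -0.252, 0], "twist": [0, 0, -0.126]}
    - {"translation": [0.28, -0.336, 0], "twist": [0, 0, -0.168]}
    - {"translation": [0.35, -0.42, 0], "twist": [0, 0, -0.21]}
    - {"translation": [0.42, -0.504, 0], "twist": [0, 0, -0.252]}
    - {"translation": [0.49, -0.588, 0], "twist": [0, 0, -0.294]}
    - {"translation": [0.56, -0.672, 0], "twist": [0, 0, -0.336]}
    - {"translation": [0.63, -0.756, 0], "twist": [0, 0, -0.378]}
    - {"translation": [0.7, -0.84, 0], "twist": [0, 0, -0.42]}
  grip: 0.2

```text
t: 1.2
ee_pos: [268.8, 508.0, 404.7]
orientation: [-0.83, -3.03, 0.0]
ft_force: [-0.4, -0.1, 0.2]
width: 35.1
```

>>> send_rows:
  commands:
    - {"translation": [0.07, -0.084, 0], "twist": [0, 0, -0.042]}
    - {"translation": [0.14, -0.168, 0], "twist": [0, 0, -0.084]}
    - {"translation": [0.21, -0.252, 0], "twist": [0, 0, -0.126]}
    - {"translation": [0.28, -0.336, 0], "twist": [0, 0, -0.168]}
    - {"translation": [0.35, -0.42, 0], "twist": [0, 0, -0.21]}
    - {"translation": [0.42, -0.504, 0], "twist": [0, 0, -0.252]}
    - {"translation": [0.49, -0.588, 0], "twist": [0, 0, -0.294]}
    - {"translation": [0.56, -0.672, 0], "twist": [0, 0, -0.336]}
    - {"translation": [0.63, -0.756, 0], "twist": [0, 0, -0.378]}
    - {"translation": [0.7, -0.84, 0], "twist": [0, 0, -0.42]}

```text
t: 2.2
ee_pos: [338.8, 424.0, 404.7]
orientation: [-1.143, -2.926, -0.0]
ft_force: [0.4, 0.1, -0.9]
width: 35.0
```

>>> send_rows:
  commands:
    - {"translation": [0.07, -0.084, 0], "twist": [0, 0, -0.042]}
    - {"translation": [0.14, -0.168, 0], "twist": [0, 0, -0.084]}
    - {"translation": [0.21, -0.252, 0], "twist": [0, 0, -0.126]}
    - {"translation": [0.28, -0.336, 0], "twist": [0, 0, -0.168]}
    - {"translation": [0.35, -0.42, 0], "twist": [0, 0, -0.21]}
    - {"translation": [0.42, -0.504, 0], "twist": [0, 0, -0.252]}
    - {"translation": [0.49, -0.588, 0], "twist": [0, 0, -0.294]}
    - {"translation": [0.56, -0.672, 0], "twist": [0, 0, -0.336]}
    - {"translation": [0.63, -0.756, 0], "twist": [0, 0, -0.378]}
    - {"translation": [0.7, -0.84, 0], "twist": [0, 0, -0.42]}

```text
t: 3.2
ee_pos: [408.8, 340.0, 404.7]
orientation: [-1.443, -2.791, -0.0]
ft_force: [0.1, 0.7, -0.4]
width: 35.2
```

>>> send_rows:
  commands:
    - {"translation": [0.07, -0.084, 0], "twist": [0, 0, -0.042]}
    - {"translation": [0.14, -0.168, 0], "twist": [0, 0, -0.084]}
    - {"translation": [0.21, -0.252, 0], "twist": [0, 0, -0.126]}
    - {"translation": [0.28, -0.336, 0], "twist": [0, 0, -0.168]}
    - {"translation": [0.35, -0.42, 0], "twist": [0, 0, -0.21]}
    - {"translation": [0.42, -0.504, 0], "twist": [0, 0, -0.252]}
    - {"translation": [0.49, -0.588, 0], "twist": [0, 0, -0.294]}
    - {"translation": [0.56, -0.672, 0], "twist": [0, 0, -0.336]}
    - {"translation": [0.63, -0.756, 0], "twist": [0, 0, -0.378]}
    - {"translation": [0.7, -0.84, 0], "twist": [0, 0, -0.42]}

```text
t: 4.2
ee_pos: [478.8, 256.0, 404.7]
orientation: [-1.728, -2.624, 0.0]
ft_force: [0.4, -0.1, 0.7]
width: 35.0
```

>>> send_rows:
  commands:
    - {"translation": [0.07, -0.084, 0], "twist": [0, 0, -0.042]}
    - {"translation": [0.14, -0.168, 0], "twist": [0, 0, -0.084]}
    - {"translation": [0.21, -0.252, 0], "twist": [0, 0, -0.126]}
    - {"translation": [0.28, -0.336, 0], "twist": [0, 0, -0.168]}
    - {"translation": [0.35, -0.42, 0], "twist": [0, 0, -0.21]}
    - {"translation": [0.42, -0.504, 0], "twist": [0, 0, -0.252]}
    - {"translation": [0.49, -0.588, 0], "twist": [0, 0, -0.294]}
    - {"translation": [0.56, -0.672, 0], "twist": [0, 0, -0.336]}
    - {"translation": [0.63, -0.756, 0], "twist": [0, 0, -0.378]}
    - {"translation": [0.7, -0.84, 0], "twist": [0, 0, -0.42]}

```text
t: 5.2
ee_pos: [548.8, 172.0, 404.7]
orientation: [-1.993, -2.428, -0.0]
ft_force: [0.1, 0.3, 0.3]
width: 35.5
```

>>> send_rows:
  commands:
    - {"translation": [0.07, -0.082, -0.06], "twist": [0, 0, -0.042]}
    - {"translation": [0.14, -0.164, -0.12], "twist": [0, 0, -0.084]}
    - {"translation": [0.21, -0.246, -0.18], "twist": [0, 0, -0.126]}
    - {"translation": [0.28, -0.328, -0.24], "twist": [0, 0, -0.168]}
    - {"translation": [0.35, -0.41, -0.3], "twist": [0, 0, -0.21]}
    - {"translation": [0.42, -0.49, -0.36], "twist": [0, 0, -0.252]}
    - {"translation": [0.49, -0.572, -0.42], "twist": [0, 0, -0.294]}
    - {"translation": [0.56, -0.654, -0.48], "twist": [0, 0, -0.336]}
    - {"translation": [0.63, -0.736, -0.54], "twist": [0, 0, -0.378]}
    - {"translation": [0.705, -0.817, -0.6], "twist": [0, 0, -0.42]}

```text
t: 6.2
ee_pos: [619.3, 90.3, 344.2]
orientation: [-2.237, -2.206, 0.0]
ft_force: [0.1, 0.1, -0.2]
width: 35.4
```

```bash
python3 - <<'E'
from h import *
st()
d=ctrl.get_image("wrist"); print(d["intrinsics"].tolist(),d["cam_to_world"].round(3).tolist())
crop(d,0,560,0,420,1.4,"w1.png",1.4)
E
```

```text
t 6.2 q [ 0.13  0.5   1.67 -0.    0.98  0.14] ee [619.3  90.3 344.2] z [-0. -0. -1.] y [ 1.    -0.014 -0.   ] F [ 0.1  0.1 -0.2] w 35.4
[[325.19226210127806, 0.0, 280.112290970842], [0.0, 325.19226210127806, 207.22257800698827], [0.0, 0.0, 1.0]] [[1.0, -0.013, -0.005, 621.789], [-0.014, -0.953, -0.302, 174.277], [-0.001, 0.302, -0.953, 325.429], [0.0, 0.0, 0.0, 1.0]]
```

View pics/w1.png

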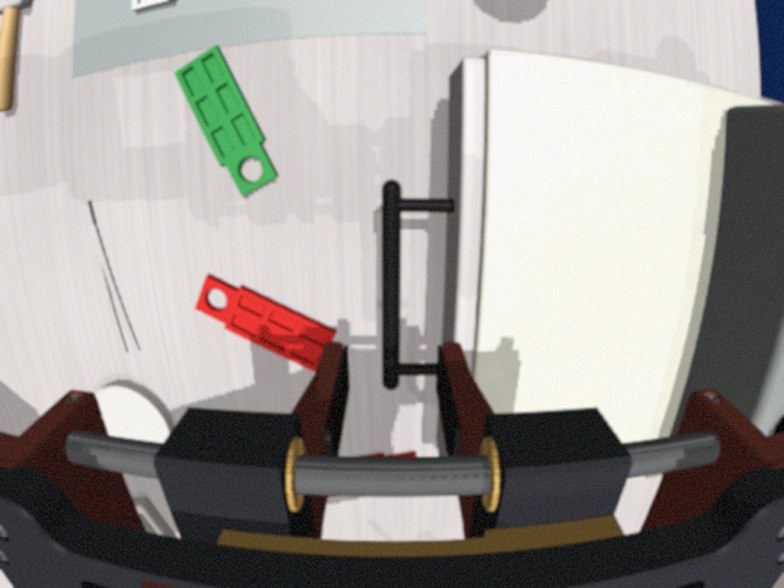

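The wrist view shows the handle bar running from (391,187) to (391,382) in the enlarged picture, with the fingers aligned with it.

```bash
cat >> h.py <<'E'
def wray(d,px):
    K=d["intrinsics"];M=np.array(d["cam_to_world"]);px=np.atleast_2d(np.float64(px))
    u=(px-[K[0,2],K[1,2]])/K[0,0]; r=np.linalg.norm(u,axis=1,keepdims=True)+1e-9
    c=np.c_[u/r*np.sin(r),np.cos(r)]; return M[:3,3],c@M[:3,:3].T
def wonz(d,px,z):
    o,v=wray(d,px); return o+v*((z-o[2])/v[:,2])[:,None]
def wproj(d,P):
    K=d["intrinsics"];M=np.array(d["cam_to_world"]);c=(np.atleast_2d(P)-M[:3,3])@M[:3,:3]
    s=np.linalg.norm(c[:,:2],axis=1,keepdims=True); return c[:,:2]/s*np.arctan2(s,c[:,2:])*K[0,0]+[K[0,2],K[1,2]]
E
python3 - <<'E'
from h import *
d=ctrl.get_image("wrist")
print(wonz(d,np.array([(391,181),(391,388),(391,205),(391,369)])/1.4,70))
print(wonz(d,np.array([(487,56),(477,342)])/1.4,100))
E
```

```text
[[621.4286133  155.91707332  70.        ]
 [619.30538317  26.62487342  70.        ]
 [621.2109644  142.37820433  70.        ]
 [619.5366585   40.44833704  70.        ]]
[[669.47342128 221.22894912 100.        ]
 [667.09343159  71.48059544 100.        ]]
```

>>> send_rows:
  commands:
    - {"translation": [0, 0, -0.1]}
    - {"translation": [0.01, 0.01, -0.2]}
    - {"translation": [0.01, 0.01, -0.3]}
    - {"translation": [0.01, 0.01, -0.4]}
    - {"translation": [0.01, 0.01, -0.5]}
    - {"translation": [0.01, 0.01, -0.6]}
    - {"translation": [0.01, 0.01, -0.7]}
    - {"translation": [0.01, 0.01, -0.8]}
    - {"translation": [0.01, 0.01, -0.9]}
    - {"translation": [0.01, 0.01, -1.0]}

```text
validation failed for argument at $.co...
```

>>> send_rows:
  commands:
    - {"translation": [0, 0, -0.05]}
    - {"translation": [0, 0, -0.1]}
    - {"translation": [0, 0, -0.1]}
    - {"translation": [0, 0, -0.1]}
    - {"translation": [0, 0, -0.1]}
    - {"translation": [0, 0, -0.1]}
    - {"translation": [0, 0, -0.1]}
    - {"translation": [0, 0, -0.1]}
    - {"translation": [0, 0, -0.1]}
    - {"translation": [0, 0, -0.1]}
  grip: 1

```text
validation failed for argument at $.co...
```

>>> send_rows:
  commands:
    - {"translation": [-0.05, 0, 0]}
    - {"translation": [-0.15, 0, 0]}
    - {"translation": [-0.25, 0, 0]}
    - {"translation": [-0.35, 0, 0]}
    - {"translation": [-0.45, 0, 0]}
    - {"translation": [-0.55, 0, 0]}
    - {"translation": [-0.65, 0, 0]}
    - {"translation": [-0.75, 0, 0]}
    - {"translation": [-0.82, 0.01, 0]}
    - {"translation": [-0.9, 0.01, 0]}

```text
validation failed for argument at $.co...
```

>>> send_rows:
  commands:
    - {"translation": [-0.08, 0, 0]}
    - {"translation": [-0.16, 0, 0]}
    - {"translation": [-0.24, 0, 0]}
    - {"translation": [-0.32, 0, 0]}
    - {"translation": [-0.4, 0.01, 0]}
    - {"translation": [-0.48, 0.01, 0]}
    - {"translation": [-0.56, 0.01, 0]}
    - {"translation": [-0.61, 0.01, 0]}
    - {"translation": [-0.65, 0.01, 0]}
    - {"translation": [-0.65, 0.01, 0]}

```text
validation failed for argument at $.co...
```

```bash
python3 - <<'E'
from h import *
st()
E
```

```text
t 6.3 q [ 0.13  0.5   1.67 -0.    0.98  0.14] ee [619.4  89.9 343.7] z [-0.001 -0.    -1.   ] y [ 1.    -0.014 -0.001] F [ 0.4 -0.   0.1] w 35.1
```

Each row needs a twist field, so I'll add it.

>>> send_rows:
  commands:
    - {"translation": [0.01, 0.01, -0.1], "twist": [0, 0, 0]}
    - {"translation": [0.01, 0.01, -0.2], "twist": [0, 0, 0]}
    - {"translation": [0.01, 0.01, -0.3], "twist": [0, 0, 0]}
    - {"translation": [0.01, 0.01, -0.4], "twist": [0, 0, 0]}
    - {"translation": [0.01, 0.01, -0.5], "twist": [0, 0, 0]}
    - {"translation": [0.01, 0.01, -0.6], "twist": [0, 0, 0]}
    - {"translation": [0.01, 0.01, -0.7], "twist": [0, 0, 0]}
    - {"translation": [0.01, 0.01, -0.8], "twist": [0, 0, 0]}
    - {"translation": [0.01, 0.01, -0.9], "twist": [0, 0, 0]}
    - {"translation": [0.01, 0.01, -1.0], "twist": [0, 0, 0]}

```text
t: 7.3
ee_pos: [619.8, 92.0, 243.8]
orientation: [2.235, 2.208, 0.0]
ft_force: [-0.1, -0.1, 0.5]
width: 35.0
```

>>> send_rows:
  commands:
    - {"translation": [0, 0, -0.06], "twist": [0, 0, 0]}
    - {"translation": [0, 0, -0.11], "twist": [0, 0, 0]}
    - {"translation": [0, 0, -0.11], "twist": [0, 0, 0]}
    - {"translation": [0, 0, -0.11], "twist": [0, 0, 0]}
    - {"translation": [0, 0, -0.11], "twist": [0, 0, 0]}
    - {"translation": [0, 0, -0.11], "twist": [0, 0, 0]}
    - {"translation": [0, 0, -0.11], "twist": [0, 0, 0]}
    - {"translation": [0, 0, -0.11], "twist": [0, 0, 0]}
    - {"translation": [0, 0, -0.11], "twist": [0, 0, 0]}
    - {"translation": [0, 0, -0.11], "twist": [0, 0, 0]}
  grip: 1

```text
t: 8.3
ee_pos: [618.7, 92.0, 233.1]
orientation: [-2.233, -2.207, 0.004]
ft_force: [-4.8, 0.4, -4.3]
width: 10.1
```

>>> send_rows:
  commands:
    - {"translation": [-0.05, 0, 0], "twist": [0, 0, 0]}
    - {"translation": [-0.15, 0, 0], "twist": [0, 0, 0]}
    - {"translation": [-0.25, 0, 0], "twist": [0, 0, 0]}
    - {"translation": [-0.35, 0, 0], "twist": [0, 0, 0]}
    - {"translation": [-0.45, 0, 0], "twist": [0, 0, 0]}
    - {"translation": [-0.55, 0.01, 0], "twist": [0, 0, 0]}
    - {"translation": [-0.65, 0.01, 0], "twist": [0, 0, 0]}
    - {"translation": [-0.75, 0.01, 0], "twist": [0, 0, 0]}
    - {"translation": [-0.82, 0.01, 0], "twist": [0, 0, 0]}
    - {"translation": [-0.9, 0.01, 0], "twist": [0, 0, 0]}

```text
t: 9.3
ee_pos: [528.7, 93.4, 233.2]
orientation: [-2.234, -2.207, 0.0]
ft_force: [3.4, 6.9, -23.9]
width: 10.2
```

>>> send_rows:
  commands:
    - {"translation": [-0.08, 0, 0], "twist": [0, 0, 0]}
    - {"translation": [-0.16, 0, 0], "twist": [0, 0, 0]}
    - {"translation": [-0.24, 0, 0], "twist": [0, 0, 0]}
    - {"translation": [-0.32, 0, 0], "twist": [0, 0, 0]}
    - {"translation": [-0.4, 0.01, 0], "twist": [0, 0, 0]}
    - {"translation": [-0.48, 0.01, 0], "twist": [0, 0, 0]}
    - {"translation": [-0.56, 0.01, 0], "twist": [0, 0, 0]}
    - {"translation": [-0.61, 0.01, 0], "twist": [0, 0, 0]}
    - {"translation": [-0.65, 0.01, 0], "twist": [0, 0, 0]}
    - {"translation": [-0.65, 0.01, 0], "twist": [0, 0, 0]}

```text
t: 10.3
ee_pos: [463.5, 94.5, 233.2]
orientation: [-2.234, -2.206, 0.001]
ft_force: [-0.3, 9.5, -27.2]
width: 9.8
```

```bash
python3 - <<'E'
from h import *
st()
E
```

```text
t 10.3 q [0.18 0.5  2.06 0.   0.59 0.19] ee [463.5  94.5 233.2] z [-0.001  0.001 -1.   ] y [ 1.    -0.012 -0.001] F [ -0.3   9.5 -27.2] w 9.8
```

>>> send_rows:
  commands:
    - {"translation": [-0.02, -0.01, 0], "twist": [0, 0, 0]}
    - {"translation": [-0.03, -0.02, 0], "twist": [0, 0, 0]}
    - {"translation": [-0.03, -0.02, 0], "twist": [0, 0, 0]}
    - {"translation": [-0.03, -0.02, 0], "twist": [0, 0, 0]}
    - {"translation": [-0.03, -0.02, 0], "twist": [0, 0, 0]}
    - {"translation": [-0.03, -0.02, 0], "twist": [0, 0, 0]}
    - {"translation": [-0.03, -0.02, 0], "twist": [0, 0, 0]}
    - {"translation": [-0.03, -0.02, 0], "twist": [0, 0, 0]}
    - {"translation": [-0.03, -0.02, 0], "twist": [0, 0, 0]}
    - {"translation": [-0.03, -0.02, 0], "twist": [0, 0, 0]}

```text
t: 11.3
ee_pos: [462.6, 93.9, 233.3]
orientation: [2.236, 2.206, 0.008]
ft_force: [7.2, 22.2, -37.7]
width: 10.0
```

>>> send_rows:
  commands:
    - {"translation": [0.02, 0, 0], "twist": [0, 0, 0]}
    - {"translation": [0.02, 0, 0], "twist": [0, 0, 0]}
    - {"translation": [0.02, 0, 0], "twist": [0, 0, 0]}
    - {"translation": [0.02, 0, 0], "twist": [0, 0, 0]}
    - {"translation": [0.02, 0, 0.15], "twist": [0, 0, 0]}
    - {"translation": [0.02, 0, 0.3], "twist": [0, 0, 0]}
    - {"translation": [0.02, 0, 0.45], "twist": [0, 0, 0]}
    - {"translation": [0.02, 0, 0.6], "twist": [0, 0, 0]}
    - {"translation": [0.02, 0, 0.75], "twist": [0, 0, 0]}
    - {"translation": [0.02, 0, 0.9], "twist": [0, 0, 0]}
  grip: 0.2

```text
t: 12.3
ee_pos: [463.6, 91.7, 324.7]
orientation: [2.235, 2.207, 0.001]
ft_force: [-0.1, -0.4, -0.4]
width: 35.0
```

>>> send_rows:
  commands:
    - {"translation": [0.04, 0, 0.1], "twist": [0, 0, -0.08]}
    - {"translation": [0.08, 0, 0.2], "twist": [0, 0, -0.16]}
    - {"translation": [0.12, 0, 0.3], "twist": [0, 0, -0.24]}
    - {"translation": [0.16, 0, 0.4], "twist": [0, 0, -0.32]}
    - {"translation": [0.2, 0, 0.5], "twist": [0, 0, -0.4]}
    - {"translation": [0.24, 0, 0.6], "twist": [0, 0, -0.48]}
    - {"translation": [0.28, 0, 0.7], "twist": [0, 0, -0.56]}
    - {"translation": [0.32, 0, 0.7], "twist": [0, 0, -0.64]}
    - {"translation": [0.36, 0, 0.7], "twist": [0, 0, -0.72]}
    - {"translation": [0.4, 0, 0.7], "twist": [0, 0, -0.8]}
  grip: -1

```text
t: 13.3
ee_pos: [503.7, 91.7, 394.2]
orientation: [2.63, 1.717, 0.001]
ft_force: [0.0, 0.4, 0.4]
width: 87.8
```

>>> send_rows:
  commands:
    - {"translation": [0, 0, 0], "twist": [0, 0, -0.1]}
    - {"translation": [0, 0, 0], "twist": [0, 0, -0.2]}
    - {"translation": [0, 0, 0], "twist": [0, 0, -0.3]}
    - {"translation": [0, 0, 0], "twist": [0, 0, -0.4]}
    - {"translation": [0, 0, 0], "twist": [0, 0, -0.5]}
    - {"translation": [0, 0, 0], "twist": [0, 0, -0.6]}
    - {"translation": [0, 0, 0], "twist": [0, 0, -0.7]}
    - {"translation": [0, 0, 0], "twist": [0, 0, -0.8]}
    - {"translation": [0, 0, 0], "twist": [0, 0, -0.9]}
    - {"translation": [0, 0, 0], "twist": [0, 0, -1]}

```text
t: 14.3
ee_pos: [503.5, 91.7, 394.1]
orientation: [2.974, 1.013, 0.001]
ft_force: [0.1, -0.3, -0.2]
width: 87.8
```

>>> send_rows:
  commands:
    - {"translation": [0, 0, 0], "twist": [0, 0, -0.15]}
    - {"translation": [0, 0, 0], "twist": [0, 0, -0.3]}
    - {"translation": [0, 0, 0], "twist": [0, 0, -0.45]}
    - {"translation": [0, 0, 0], "twist": [0, 0, -0.6]}
    - {"translation": [0, 0, 0], "twist": [0, 0, -0.75]}
    - {"translation": [0, 0, 0], "twist": [0, 0, -0.9]}
    - {"translation": [0, 0, 0], "twist": [0, 0, -1]}
    - {"translation": [0, 0, 0], "twist": [0, 0, -1]}
    - {"translation": [0, 0, 0], "twist": [0, 0, -1]}
    - {"translation": [0, 0, 0], "twist": [0, 0, -1]}

```text
t: 15.3
ee_pos: [503.6, 91.9, 393.8]
orientation: [3.132, 0.251, 0.0]
ft_force: [-0.4, -0.5, -1.0]
width: 88.2
```

>>> send_rows:
  commands:
    - {"translation": [0, 0, 0], "twist": [0, 0, -0.15]}
    - {"translation": [0, 0, 0], "twist": [0, 0, -0.3]}
    - {"translation": [0, 0, 0], "twist": [0, 0, -0.32]}
    - {"translation": [0, 0, 0], "twist": [0, 0, -0.32]}
    - {"translation": [0, 0, 0], "twist": [0, 0, -0.32]}
    - {"translation": [0, 0, 0], "twist": [0, 0, -0.32]}
    - {"translation": [0, 0, 0], "twist": [0, 0, -0.32]}
    - {"translation": [0, 0, 0], "twist": [0, 0, -0.32]}
    - {"translation": [0, 0, 0], "twist": [0, 0, -0.32]}
    - {"translation": [0, 0, 0], "twist": [0, 0, -0.32]}

```text
t: 16.3
ee_pos: [503.7, 92.0, 393.7]
orientation: [-3.142, 0.002, 0.0]
ft_force: [-0.2, 0.6, 0.7]
width: 87.9
```

```bash
python3 - <<'E'
from h import *
st()
d=ctrl.get_image("wrist"); print(d["cam_to_world"].round(3).tolist())
crop(d,0,560,0,420,1.4,"w2.png",1.3)
d=ctrl.get_image("top"); crop(d,215,295,140,200,10,"t2.png",1.5)
E
```

```text
t 16.3 q [0.16 0.27 1.89 0.   0.98 1.73] ee [503.7  92.  393.7] z [-0.  0. -1.] y [-0.001 -1.    -0.   ] F [-0.2  0.6  0.7] w 87.9
[[-0.001, -0.953, -0.304, 588.84], [-1.0, 0.001, 0.001, 92.126], [-0.001, 0.304, -0.953, 374.939], [0.0, 0.0, 0.0, 1.0]]
```

View pics/w2.png

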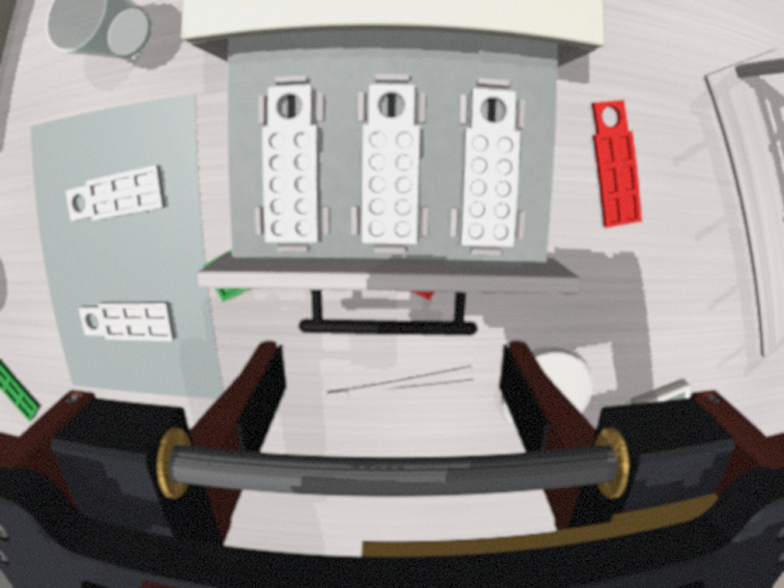

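The wrist view shows the drawer out with three old plates in the nests, eyes at (290,105), (391,103) and (493,108), and both clean plates on the mat at left with their eyes to the left.

```bash
python3 - <<'E'
from h import *
d=ctrl.get_image("wrist")
for nm,px in dict(eye=[(290,105),(391,103),(493,108)],front=[(290,242),(390,243),(489,246)],tab=[(290,86),(392,83),(493,88)],hand=[(303,326),(474,328)]).items():
    z=70 if nm=="hand" else 61
    print(nm,wonz(d,np.array(px)/1.4,z).round(1).tolist())
print(wonz(d,np.array([(264,240),(317,240),(316,130),(264,130)])/1.4,61).round(1))
print("new",wonz(d,np.array([(79,203),(160,187),(92,321),(173,321)])/1.4,8).round(1))
E
```

```text
eye [[622.0, 162.3, 61.0], [621.1, 93.1, 61.0], [619.6, 23.2, 61.0]]
front [[524.9, 165.4, 61.0], [523.5, 94.0, 61.0], [521.8, 23.2, 61.0]]
tab [[635.5, 162.2, 61.0], [635.1, 92.4, 61.0], [633.8, 23.3, 61.0]]
hand [[464.1, 157.8, 70.0], [462.5, 32.6, 70.0]]
[[526.8 184.8  61. ]
 [526.1 145.7  61. ]
 [603.5 144.3  61. ]
 [605.5 181.2  61. ]]
new [[559.7 391.9   8. ]
 [566.9 295.7   8. ]
 [439.1 399.6   8. ]
 [441.6 299.    8. ]]
```

>>> send_rows:
  commands:
    - {"translation": [0.1, -0.1, -0.08], "twist": [0, 0, -0.03]}
    - {"translation": [0.2, -0.2, -0.16], "twist": [0, 0, -0.03]}
    - {"translation": [0.3, -0.3, -0.24], "twist": [0, 0, -0.03]}
    - {"translation": [0.4, -0.4, -0.32], "twist": [0, 0, -0.03]}
    - {"translation": [0.5, -0.5, -0.4], "twist": [0, 0, -0.03]}
    - {"translation": [0.6, -0.6, -0.48], "twist": [0, 0, -0.03]}
    - {"translation": [0.69, -0.685, -0.56], "twist": [0, 0, -0.03]}
    - {"translation": [0.69, -0.685, -0.64], "twist": [0, 0, -0.03]}
    - {"translation": [0.69, -0.685, -0.72], "twist": [0, 0, -0.03]}
    - {"translation": [0.69, -0.685, -0.8], "twist": [0, 0, -0.03]}
  grip: -0.36

```text
t: 17.45
ee_pos: [572.3, 23.8, 312.9]
orientation: [-3.141, 0.025, 0.001]
ft_force: [-0.2, -0.5, 0.6]
width: 59.9
```

>>> send_rows:
  commands:
    - {"translation": [0, 0, -0.1], "twist": [0, 0, 0]}
    - {"translation": [0, 0, -0.2], "twist": [0, 0, 0]}
    - {"translation": [0, 0, -0.3], "twist": [0, 0, 0]}
    - {"translation": [0, 0, -0.4], "twist": [0, 0, 0]}
    - {"translation": [0, 0, -0.5], "twist": [0, 0, 0]}
    - {"translation": [0, 0, -0.58], "twist": [0, 0, 0]}
    - {"translation": [0, 0, -0.66], "twist": [0, 0, 0]}
    - {"translation": [0, 0, -0.72], "twist": [0, 0, 0]}
    - {"translation": [0, 0, -0.765], "twist": [0, 0, 0]}
    - {"translation": [0, 0, -0.765], "twist": [0, 0, 0]}

```text
t: 18.45
ee_pos: [572.6, 23.5, 236.6]
orientation: [3.141, -0.025, -0.001]
ft_force: [-0.3, -0.6, -0.5]
width: 59.9
```

```bash
python3 - <<'E'
from h import *
st()
d=ctrl.get_image("wrist"); crop(d,80,480,0,300,2,"w3.png",1.3)
E
```

```text
t 18.45 q [0.02 0.59 1.84 0.   0.72 1.61] ee [572.6  23.5 236.6] z [-0.001 -0.    -1.   ] y [-0.016 -1.     0.   ] F [-0.3 -0.6 -0.5] w 59.9
```

View pics/w3.png

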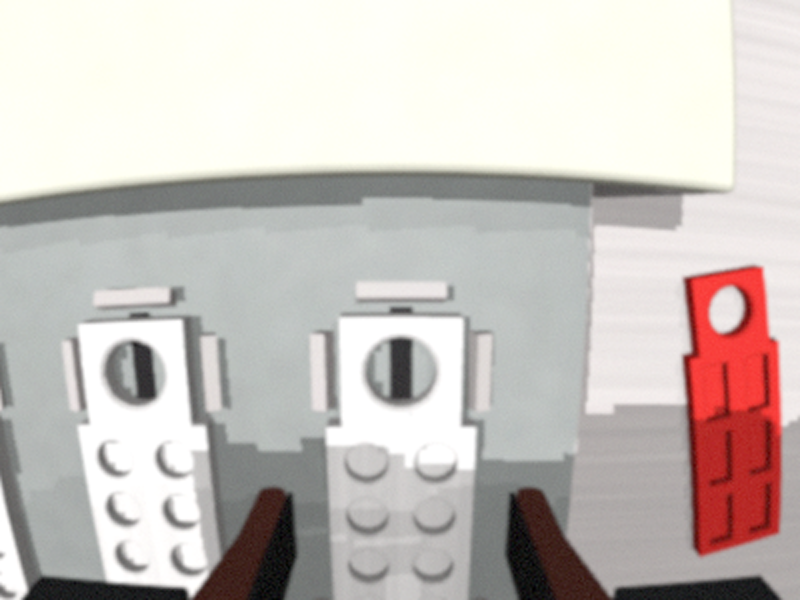

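```bash
python3 - <<'E'
from h import *
d=ctrl.get_image("top")
px=np.array([(378,118),(450,250),(520,385),(590,505),(365,85),(610,520)])/5+[300,145]
print(onz(d,px,184).round(1)); print(onz(d,px,215).round(1))
E
```

```text
[[ 654.6 -246.3  184. ]
 [ 575.9 -284.1  184. ]
 [ 496.7 -320.   184. ]
 [ 427.  -356.   184. ]
 [ 674.3 -239.7  184. ]
 [ 418.2 -366.9  184. ]]
[[ 648.2 -238.6  215. ]
 [ 571.7 -275.3  215. ]
 [ 494.6 -310.3  215. ]
 [ 426.8 -345.3  215. ]
 [ 667.4 -232.2  215. ]
 [ 418.3 -355.9  215. ]]
```

>>> send_rows:
  commands:
    - {"translation": [0, 0, 0], "twist": [0, 0, 0]}
    - {"translation": [0, 0, 0], "twist": [0, 0, 0]}
    - {"translation": [0, 0, 0], "twist": [0, 0, 0]}
    - {"translation": [0, 0, 0], "twist": [0, 0, 0]}
    - {"translation": [0, 0, 0], "twist": [0, 0, 0]}
    - {"translation": [0, 0, 0.05], "twist": [0, 0, 0]}
    - {"translation": [0, 0, 0.12], "twist": [0, 0, 0]}
    - {"translation": [0, 0, 0.22], "twist": [0, 0, 0]}
    - {"translation": [0, 0, 0.32], "twist": [0, 0, 0]}
    - {"translation": [0, 0, 0.42], "twist": [0, 0, 0]}
  grip: 1

```text
t: 19.55
ee_pos: [572.8, 23.5, 280.4]
orientation: [-3.141, 0.026, -0.001]
ft_force: [-0.2, 0.0, -0.5]
width: 37.8
```

>>> send_rows:
  commands:
    - {"translation": [0, -0.03, 0.08], "twist": [0, 0, -0.05]}
    - {"translation": [-0.02, -0.08, 0.16], "twist": [0, 0, -0.12]}
    - {"translation": [-0.04, -0.15, 0.24], "twist": [0, 0, -0.19]}
    - {"translation": [-0.06, -0.22, 0.3], "twist": [0, 0, -0.26]}
    - {"translation": [-0.08, -0.29, 0.36], "twist": [0, 0, -0.33]}
    - {"translation": [-0.11, -0.36, 0.4], "twist": [0, 0, -0.4]}
    - {"translation": [-0.14, -0.43, 0.44], "twist": [0, 0, -0.48]}
    - {"translation": [-0.16, -0.5, 0.48], "twist": [0, 0, -0.56]}
    - {"translation": [-0.18, -0.57, 0.52], "twist": [0, 0, -0.64]}
    - {"translation": [-0.21, -0.65, 0.56], "twist": [0, 0, -0.73]}

```text
t: 20.55
ee_pos: [551.6, -42.1, 335.4]
orientation: [-3.084, 0.6, 0.0]
ft_force: [0.3, -0.2, -1.6]
width: 37.1
```

>>> send_rows:
  commands:
    - {"translation": [-0.02, -0.07, 0.05], "twist": [0, 0, -0.07]}
    - {"translation": [-0.04, -0.13, 0.1], "twist": [0, 0, -0.15]}
    - {"translation": [-0.06, -0.2, 0.15], "twist": [0, 0, -0.22]}
    - {"translation": [-0.08, -0.26, 0.2], "twist": [0, 0, -0.29]}
    - {"translation": [-0.1, -0.33, 0.25], "twist": [0, 0, -0.36]}
    - {"translation": [-0.12, -0.39, 0.3], "twist": [0, 0, -0.44]}
    - {"translation": [-0.14, -0.46, 0.35], "twist": [0, 0, -0.51]}
    - {"translation": [-0.17, -0.52, 0.4], "twist": [0, 0, -0.58]}
    - {"translation": [-0.19, -0.59, 0.45], "twist": [0, 0, -0.65]}
    - {"translation": [-0.21, -0.65, 0.5], "twist": [0, 0, -0.73]}

```text
t: 21.55
ee_pos: [530.5, -107.1, 385.6]
orientation: [2.924, -1.15, 0.0]
ft_force: [-0.3, -0.5, -0.9]
width: 37.5
```

```bash
python3 - <<'E'
from h import *
import pickle
st()
d=ctrl.get_image("wrist"); pickle.dump(d,open("va.pkl","wb"))
E
```

```text
t 21.55 q [-0.22  0.33  1.83 -0.    0.98  2.1 ] ee [ 530.5 -107.1  385.6] z [ 0. -0. -1.] y [-0.681 -0.732  0.   ] F [-0.3 -0.5 -0.9] w 37.5
```

>>> send_rows:
  commands:
    - {"translation": [-0.02, -0.06, 0.05], "twist": [0, 0, -0.07]}
    - {"translation": [-0.04, -0.12, 0.1], "twist": [0, 0, -0.15]}
    - {"translation": [-0.06, -0.18, 0.15], "twist": [0, 0, -0.22]}
    - {"translation": [-0.08, -0.25, 0.2], "twist": [0, 0, -0.29]}
    - {"translation": [-0.1, -0.31, 0.25], "twist": [0, 0, -0.36]}
    - {"translation": [-0.12, -0.38, 0.3], "twist": [0, 0, -0.44]}
    - {"translation": [-0.14, -0.45, 0.35], "twist": [0, 0, -0.51]}
    - {"translation": [-0.17, -0.52, 0.4], "twist": [0, 0, -0.58]}
    - {"translation": [-0.19, -0.58, 0.44], "twist": [0, 0, -0.65]}
    - {"translation": [-0.21, -0.63, 0.44], "twist": [0, 0, -0.73]}

```text
t: 22.6
ee_pos: [509.7, -170.1, 429.8]
orientation: [-2.666, 1.661, -0.002]
ft_force: [-0.1, 0.2, -2.3]
width: 37.8
```

```bash
python3 - <<'E'
from h import *
import pickle
st()
d=ctrl.get_image("wrist"); pickle.dump(d,open("vb.pkl","wb"))
da=pickle.load(open("va.pkl","rb"))
a=da["img"];b=d["img"]
im=np.vstack([cv2.resize(a[0:210,0:560],None,fx=1.42,fy=1.42,interpolation=cv2.INTER_CUBIC),cv2.resize(b[0:210,0:560],None,fx=1.42,fy=1.42,interpolation=cv2.INTER_CUBIC)])
cv2.imwrite("pics/ab.png",np.clip(im[:,:,::-1]*1.3,0,255).astype(np.uint8)); print(im.shape)
E
```

```text
t 22.6 q [-0.34  0.26  1.8  -0.    1.07  2.34] ee [ 509.7 -170.1  429.8] z [ 0.001 -0.    -1.   ] y [-0.898 -0.441 -0.001] F [-0.1  0.2 -2.3] w 37.8
(596, 795, 3)
```

View pics/ab.png

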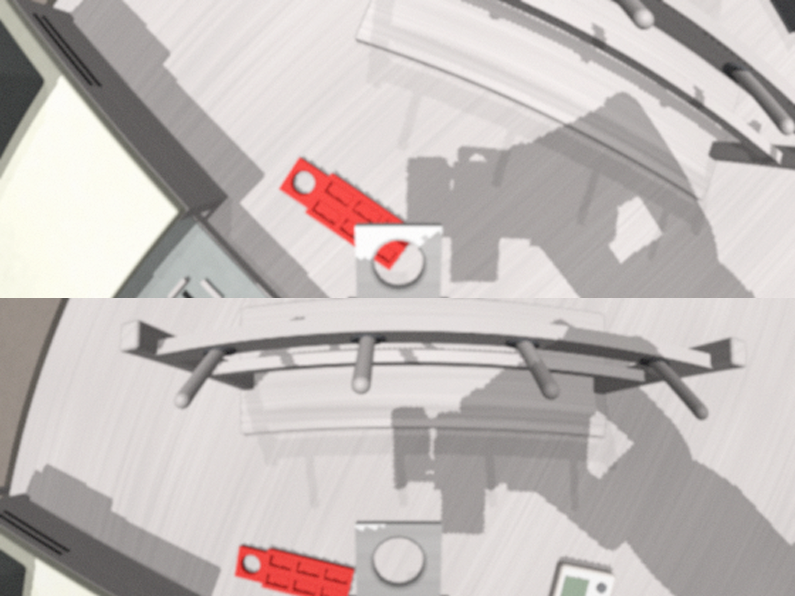

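Both views show the rack. In the lower one the pegs 3, 2, 1, 0 run left to right with tips near (182,399), (361,383), (550,389) and (702,411) and roots near (222,351), (366,340), (524,346) and (650,361). The held plate's eye is at (398,560).

```bash
python3 - <<'E'
from h import *
import pickle
from scipy.optimize import least_squares
d=pickle.load(open("vb.pkl","rb"))
tip=(np.array([(703,411),(550,389),(361,383),(182,398)])-[0,298])/1.42
root=(np.array([(650,361),(524,346),(366,340),(222,351)])-[0,298])/1.42
c,s=np.cos(np.radians(55)),np.sin(np.radians(55))
def model(p,L):
    x,y,th=p; b=np.array([np.cos(th),np.sin(th),0]); n=np.array([-np.sin(th),np.cos(th),0])
    ax=c*n+s*np.array([0,0,1]); return np.array([x,y,170])+np.outer(np.arange(4)*80,b)+L*ax, ax
f=lambda p:(np.r_[wproj(d,model(p,56)[0])-tip,0.5*(wproj(d,model(p,2)[0])-root)]).ravel()
r=least_squares(f,[427,-356,0.46],loss="soft_l1"); print(r.x,np.degrees(r.x[2])); print(f(r.x).reshape(-1,2).round(1))
print("roots",model(r.x,0)[0].round(1),"tips",model(r.x,60)[0].round(1),"axis",model(r.x,0)[1].round(3))
# eye pos of held plate at top face z
o,R_=st(); g=o["ee_pos"]+R_@[0,0,163]; print("grasp",g)
px=np.array([(398,560)])-[0,298]
print("eye",wonz(d,px/1.42,o["ee_pos"][2]-176).round(1), "expected",(o["ee_pos"]+R_@[46,0,176]).round(1))
# check in view a: tips of peg1 (645,18)? peg0 (788,126)
da=pickle.load(open("va.pkl","rb")); print((wproj(da,model(r.x,56)[0])*1.42).round(0))
E
```

```text
[ 445.07910188 -363.97372643    0.46025489] 26.370662600421106
[[-2.6 -0. ]
 [-0.3  0.2]
 [ 0.2  0.2]
 [ 1.2  0.2]
 [ 1.6  0.2]
 [-0.5 -1.2]
 [ 0.7 -0.8]
 [-1.  -0.3]]
roots [[ 445.1 -364.   170. ]
 [ 516.8 -328.4  170. ]
 [ 588.4 -292.9  170. ]
 [ 660.1 -257.4  170. ]] tips [[ 429.8 -333.1  219.1]
 [ 501.5 -297.6  219.1]
 [ 573.1 -262.1  219.1]
 [ 644.8 -226.5  219.1]] axis [-0.255  0.514  0.819]
t 22.65 q [-0.35  0.26  1.8  -0.    1.07  2.34] ee [ 509.4 -170.5  429.5] z [ 0.    -0.001 -1.   ] y [-0.899 -0.439 -0.   ] F [ 0.1 -1.3 -0.5] w 37.7
grasp [ 509.46097177 -170.55162734  266.45697713]
eye [[ 531.1 -210.7  253.5]] expected [ 529.6 -211.9  253.5]
[[865. 207.]
 [784. 125.]
 [641.  18.]
 [432. -79.]]
```

```bash
cat > kin.py <<'E'
from h import *
from scipy.optimize import least_squares
D=[(.423,1.63,625,404.7),(.5,1.67,626,344.2),(.5,2.06,473,233.2),(.27,1.89,512,393.7),(.59,1.84,573,236.6),(.33,1.83,541,385.6),(.26,1.80,537,429.8)]
def rh(p,q2,q3): a,b,h0=p; return a*np.sin(q2)+b*np.sin(q2+q3),h0+a*np.cos(q2)+b*np.cos(q2+q3)
fit=least_squares(lambda p:np.ravel([np.subtract(rh(p,q2,q3),(r,h)) for q2,q3,r,h in D]),[500,450,200])
P=fit.x
def wrist(T,Rm,d=100):
    w=T-Rm[:,2]*d; q1=np.arctan2(w[1],w[0])-0.02
    t=(np.hypot(w[0],w[1]),w[2]-d)   # h0 includes -d
    s=least_squares(lambda q:np.subtract(rh(P,*q),t),[.4,1.8]); q2,q3=s.x
    M=R.from_euler("ZY",[q1,q2+q3]).as_matrix().T@Rm
    q4,q5,q6=R.from_matrix(M).as_euler("ZYZ")
    if q5<0: q4,q5,q6=q4+np.pi,-q5,q6+np.pi
    q6-=np.pi/2; w=lambda a:(a+np.pi)%(2*np.pi)-np.pi
    return np.round([q1,q2,q3,w(q4),q5,w(q6)],2),round(s.cost,1)
th=np.radians(26.37); X0=np.array([445.1,-364,170.])
bar=np.array([np.cos(th),np.sin(th),0]); n=np.array([-np.sin(th),np.cos(th),0])
def peg(i,s,tilt=55):
    c,sn=np.cos(np.radians(55)),np.sin(np.radians(55)); return X0+bar*80*i+s*(c*n+sn*np.array([0,0,1]))
def orient(tilt=55,yawoff=0):  # flip N; tool z against axis elevated by tilt
    c,s=np.cos(np.radians(tilt)),np.sin(np.radians(tilt)); z=-(c*n+s*np.array([0,0,1])); x=-n*s+np.array([0,0,1])*c
    Rm=np.c_[x,np.cross(z,x),z]; return R.from_rotvec(np.radians(yawoff)*np.array([0,0,1])).as_matrix()@Rm
E
python3 - <<'E'
from kin import *
print(P,abs(fit.fun).max())
o,Rm=st(); print(wrist(o["ee_pos"],Rm))
for i in range(4):
  for flip in (0,1):
    Rm=orient(55)
    for s in (25,75):
      T=peg(i,s)-Rm@[46,0,179.6]
      R2=Rm@np.diag([-1,-1,1]) if flip else Rm
      print(i,flip,s,T.round(0),wrist(T,R2,100)[0],wrist(T,R2,130)[0])
E
```

```text
[480.67952528 467.76245495 189.91164214] 14.417887886253595
t 22.65 q [-0.35  0.26  1.8  -0.    1.07  2.34] ee [ 509.4 -170.5  429.5] z [ 0.    -0.001 -1.   ] y [-0.899 -0.439 -0.   ] F [ 0.1 -1.3 -0.5] w 37.7
(array([-0.34,  0.27,  1.8 , -0.  ,  1.07,  2.34]), np.float64(0.0))
0 0 25 [ 376. -225.  311.] [-0.48  0.21  2.26 -1.16  0.38 -3.04] [-0.45  0.2   2.29 -1.21  0.38 -2.96]
0 0 75 [ 364. -199.  352.] [-0.43  0.09  2.28 -0.96  0.46  3.06] [-0.4   0.07  2.31 -0.99  0.46  3.12]
0 1 25 [ 376. -225.  311.] [-0.48  0.21  2.26 -1.16  0.38  0.11] [-0.45  0.2   2.29 -1.21  0.38  0.18]
0 1 75 [ 364. -199.  352.] [-0.43  0.09  2.28 -0.96  0.46 -0.08] [-0.4   0.07  2.31 -0.99  0.46 -0.02]
1 0 25 [ 448. -190.  311.] [-0.34  0.3   2.14 -1.07  0.47 -3.02] [-0.31  0.29  2.17 -1.1   0.48 -2.95]
1 0 75 [ 435. -164.  352.] [-0.29  0.19  2.16 -0.93  0.55 -3.13] [-0.26  0.18  2.19 -0.96  0.56 -3.08]
1 1 25 [ 448. -190.  311.] [-0.34  0.3   2.14 -1.07  0.47  0.13] [-0.31  0.29  2.17 -1.1   0.48  0.19]
1 1 75 [ 435. -164.  352.] [-0.29  0.19  2.16 -0.93  0.55  0.01] [-0.26  0.18  2.19 -0.96  0.56  0.06]
2 0 25 [ 520. -154.  311.] [-0.22  0.39  1.99 -0.98  0.56 -3.02] [-0.2   0.39  2.02 -1.01  0.57 -2.97]
2 0 75 [ 507. -128.  352.] [-0.18  0.3   2.01 -0.89  0.64 -3.1 ] [-0.15  0.29  2.04 -0.91  0.64 -3.05]
2 1 25 [ 520. -154.  311.] [-0.22  0.39  1.99 -0.98  0.56  0.12] [-0.2   0.39  2.02 -1.01  0.57  0.17]
2 1 75 [ 507. -128.  352.] [-0.18  0.3   2.01 -0.89  0.64  0.04] [-0.15  0.29  2.04 -0.91  0.64  0.09]
3 0 25 [ 591. -118.  311.] [-0.14  0.5   1.83 -0.9   0.65 -3.05] [-0.11  0.49  1.86 -0.92  0.65 -3.  ]
3 0 75 [579. -93. 352.] [-0.09  0.41  1.84 -0.83  0.72 -3.1 ] [-0.07  0.41  1.87 -0.85  0.72 -3.06]
3 1 25 [ 591. -118.  311.] [-0.14  0.5   1.83 -0.9   0.65  0.09] [-0.11  0.49  1.86 -0.92  0.65  0.14]
3 1 75 [579. -93. 352.] [-0.09  0.41  1.84 -0.83  0.72  0.04] [-0.07  0.41  1.87 -0.85  0.72  0.09]
```

```bash
python3 - <<'E'
from kin import *
o,R0=st()
for i in (2,3):
 for tilt in (60,66,72):
  for al in (-20,-30,-40,-50):
    Rm=orient(tilt)@R.from_euler("z",al,degrees=True).as_matrix()
    print(i,tilt,al,*[wrist(peg(i,s)-Rm@[46,0,179.6],Rm,115)[0][3:] for s in (30,75)], (peg(i,75)-Rm@[46,0,179.6]).round(0),R.from_matrix(Rm@R0.T).as_rotvec().round(2))
E
```

```text
t 22.65 q [-0.35  0.26  1.8  -0.    1.07  2.34] ee [ 509.4 -170.5  429.5] z [ 0.    -0.001 -1.   ] y [-0.899 -0.439 -0.   ] F [ 0.1 -1.3 -0.5] w 37.7
2 60 -20 [-0.77  0.57  2.69] [-0.71  0.64  2.64] [ 499. -147.  365.] [-0.5  -0.15  0.35]
2 60 -30 [-0.77  0.56  2.5 ] [-0.7   0.64  2.45] [ 494. -153.  367.] [-0.52 -0.1   0.52]
2 60 -40 [-0.76  0.56  2.3 ] [-0.7   0.63  2.26] [ 489. -160.  369.] [-0.53 -0.06  0.69]
2 60 -50 [-0.76  0.55  2.11] [-0.69  0.63  2.06] [ 487. -167.  372.] [-0.54 -0.01  0.86]
2 66 -20 [-0.53  0.62  2.44] [-0.5   0.69  2.42] [ 505. -161.  378.] [-0.4  -0.12  0.35]
2 66 -30 [-0.53  0.61  2.25] [-0.5   0.69  2.23] [ 500. -167.  379.] [-0.42 -0.08  0.52]
2 66 -40 [-0.52  0.61  2.05] [-0.49  0.68  2.04] [ 496. -173.  381.] [-0.42 -0.05  0.69]
2 66 -50 [-0.52  0.61  1.86] [-0.48  0.68  1.84] [ 493. -180.  383.] [-0.43 -0.01  0.87]
2 72 -20 [-0.34  0.69  2.24] [-0.33  0.77  2.25] [ 512. -175.  389.] [-0.3  -0.09  0.35]
2 72 -30 [-0.34  0.69  2.05] [-0.33  0.76  2.06] [ 507. -181.  390.] [-0.31 -0.06  0.53]
2 72 -40 [-0.34  0.69  1.86] [-0.32  0.76  1.86] [ 503. -188
[... 485 characters left out ...]
0.52  0.7   2.49] [-0.49  0.77  2.49] [ 577. -125.  378.] [-0.4  -0.12  0.35]
3 66 -30 [-0.52  0.7   2.31] [-0.49  0.76  2.3 ] [ 572. -131.  379.] [-0.42 -0.08  0.52]
3 66 -40 [-0.51  0.69  2.12] [-0.49  0.76  2.11] [ 568. -138.  381.] [-0.42 -0.05  0.69]
3 66 -50 [-0.51  0.69  1.93] [-0.48  0.76  1.92] [ 565. -145.  383.] [-0.43 -0.01  0.87]
3 72 -20 [-0.35  0.77  2.32] [-0.33  0.83  2.33] [ 584. -139.  389.] [-0.3  -0.09  0.35]
3 72 -30 [-0.34  0.77  2.13] [-0.33  0.83  2.14] [ 579. -145.  390.] [-0.31 -0.06  0.53]
3 72 -40 [-0.34  0.76  1.94] [-0.33  0.83  1.95] [ 575. -152.  391.] [-0.32 -0.03  0.7 ]
3 72 -50 [-0.34  0.76  1.75] [-0.33  0.83  1.76] [ 572. -160.  393.] [-0.32 -0.01  0.87]
```

>>> send_rows:
  commands:
    - {"translation": [0.03, 0.02, 0], "twist": [-0.042, -0.008, 0.052]}
    - {"translation": [0.06, 0.04, 0], "twist": [-0.084, -0.016, 0.104]}
    - {"translation": [0.1, 0.06, 0], "twist": [-0.126, -0.024, 0.156]}
    - {"translation": [0.13, 0.08, 0], "twist": [-0.168, -0.032, 0.208]}
    - {"translation": [0.16, 0.1, -0.02], "twist": [-0.21, -0.04, 0.26]}
    - {"translation": [0.19, 0.12, -0.04], "twist": [-0.252, -0.048, 0.312]}
    - {"translation": [0.22, 0.14, -0.06], "twist": [-0.294, -0.056, 0.364]}
    - {"translation": [0.25, 0.16, -0.08], "twist": [-0.336, -0.064, 0.416]}
    - {"translation": [0.28, 0.18, -0.1], "twist": [-0.378, -0.072, 0.468]}
    - {"translation": [0.32, 0.2, -0.12], "twist": [-0.42, -0.08, 0.52]}

```text
t: 23.65
ee_pos: [541.9, -149.3, 417.0]
orientation: [2.712, -1.224, 0.217]
ft_force: [0.1, 0.6, -1.8]
width: 37.6
```

>>> send_rows:
  commands:
    - {"translation": [0.03, 0.02, 0], "twist": [-0.042, -0.008, 0.052]}
    - {"translation": [0.06, 0.04, 0], "twist": [-0.084, -0.016, 0.104]}
    - {"translation": [0.1, 0.06, 0], "twist": [-0.126, -0.024, 0.156]}
    - {"translation": [0.13, 0.08, 0], "twist": [-0.168, -0.032, 0.208]}
    - {"translation": [0.16, 0.1, -0.03], "twist": [-0.21, -0.04, 0.26]}
    - {"translation": [0.19, 0.12, -0.08], "twist": [-0.252, -0.048, 0.312]}
    - {"translation": [0.22, 0.14, -0.14], "twist": [-0.294, -0.056, 0.364]}
    - {"translation": [0.25, 0.16, -0.2], "twist": [-0.336, -0.064, 0.416]}
    - {"translation": [0.28, 0.18, -0.28], "twist": [-0.378, -0.072, 0.468]}
    - {"translation": [0.31, 0.195, -0.38], "twist": [-0.42, -0.08, 0.52]}

```text
t: 24.65
ee_pos: [573.0, -129.8, 378.5]
orientation: [2.684, -0.802, 0.409]
ft_force: [0.6, 0.4, -0.7]
width: 37.5
```

```bash
python3 - <<'E'
from kin import *
o,Rm=st(); print(wrist(o["ee_pos"],Rm,100),wrist(o["ee_pos"],Rm,130))
print("eye",(o["ee_pos"]+Rm@[46,0,179.6]).round(1),"peg75",peg(3,75).round(1),"z want",orient(66)[:,2].round(3))
d=ctrl.get_image("wrist"); crop(d,0,560,0,420,1.4,"w5.png",1.3)
print((wproj(d,[peg(3,0),peg(3,56),peg(2,56)])*1.4).round(0),(wproj(d,[o["ee_pos"]+Rm@[46,0,175.6]])*1.4).round(0))
E
```

```text
t 24.65 q [-0.17  0.37  1.81 -0.5   0.77  2.31] ee [ 573.  -129.8  378.5] z [ 0.18  -0.37  -0.911] y [-0.569 -0.795  0.21 ] F [ 0.6  0.4 -0.7] w 37.5
(array([-0.19,  0.38,  1.8 , -0.5 ,  0.77,  2.29]), np.float64(0.0)) (array([-0.17,  0.37,  1.82, -0.51,  0.76,  2.32]), np.float64(0.0))
eye [ 642.3 -218.3  231.1] peg75 [ 641.  -218.9  231.4] z want [ 0.181 -0.364 -0.914]
[[409. 203.]
 [401. 242.]
 [555. 333.]] [[394. 261.]]
```

View pics/w5.png

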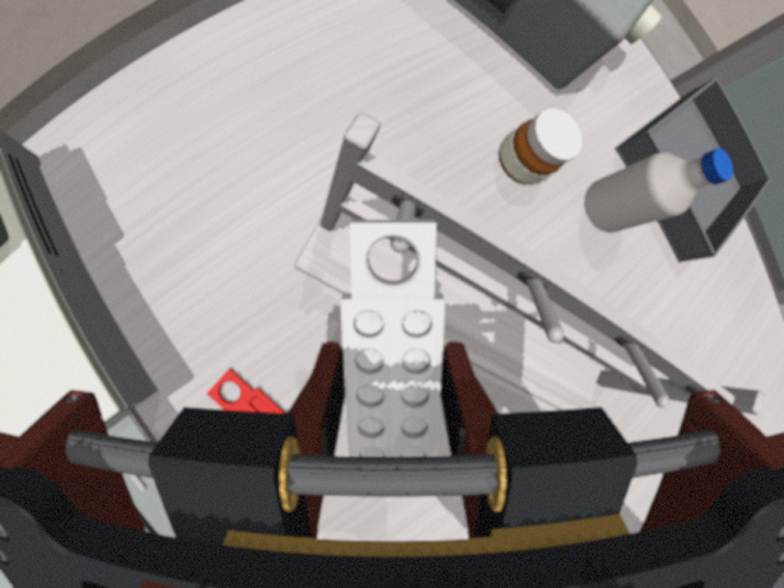

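The wrist view shows the peg 3 tip through the eye at (400,243), which matches the prediction, with the eye centred at (391,260). I'll slide it on.

>>> send_rows:
  commands:
    - {"translation": [0.01, -0.02, -0.037], "twist": [0, 0, 0]}
    - {"translation": [0.02, -0.05, -0.073], "twist": [0, 0, 0]}
    - {"translation": [0.03, -0.07, -0.11], "twist": [0, 0, 0]}
    - {"translation": [0.04, -0.1, -0.15], "twist": [0, 0, 0]}
    - {"translation": [0.05, -0.12, -0.18], "twist": [0, 0, 0]}
    - {"translation": [0.06, -0.15, -0.22], "twist": [0, 0, 0]}
    - {"translation": [0.07, -0.17, -0.26], "twist": [0, 0, 0]}
    - {"translation": [0.08, -0.2, -0.3], "twist": [0, 0, 0]}
    - {"translation": [0.09, -0.22, -0.33], "twist": [0, 0, 0]}
    - {"translation": [0.097, -0.243, -0.366], "twist": [0, 0, 0]}

```text
t: 25.7
ee_pos: [582.6, -154.5, 342.3]
orientation: [2.684, -0.806, 0.407]
ft_force: [0.5, 1.1, -0.6]
width: 37.7
```

>>> send_rows:
  commands:
    - {"translation": [0, 0, 0], "twist": [0, 0, 0]}
    - {"translation": [0, 0, 0], "twist": [0, 0, 0]}
    - {"translation": [0, 0, 0], "twist": [0, 0, 0]}
    - {"translation": [0, 0, 0], "twist": [0, 0, 0]}
    - {"translation": [0, 0, 0], "twist": [0, 0, 0]}
    - {"translation": [0, 0, 0], "twist": [0, 0, 0]}
    - {"translation": [-0.02, 0.04, 0.1], "twist": [0, 0, 0]}
    - {"translation": [-0.05, 0.09, 0.22], "twist": [0, 0, 0]}
    - {"translation": [-0.07, 0.15, 0.36], "twist": [0, 0, 0]}
    - {"translation": [-0.1, 0.2, 0.5], "twist": [0, 0, 0]}
  grip: -0.18

```text
t: 26.7
ee_pos: [572.3, -133.7, 394.3]
orientation: [2.684, -0.806, 0.409]
ft_force: [0.1, -1.1, -0.7]
width: 52.2
```

```bash
python3 - <<'E'
from kin import *
o,Rm=st()
d=ctrl.get_image("wrist"); crop(d,150,430,60,270,2.5,"w6.png",1.3)
E
```

```text
t 26.7 q [-0.18  0.35  1.8  -0.48  0.79  2.29] ee [ 572.3 -133.7  394.3] z [ 0.18  -0.369 -0.912] y [-0.57  -0.794  0.209] F [ 0.1 -1.1 -0.7] w 52.2
```

View pics/w6.png

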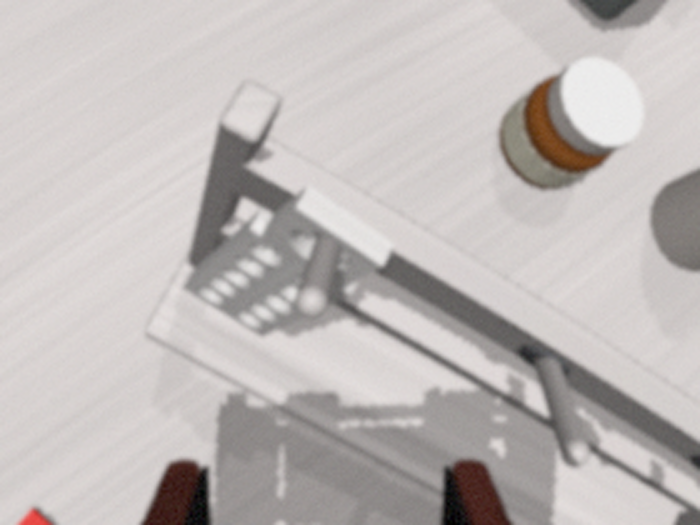

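Old plate 0 hangs on peg 3, its top edge at about (345,220) in the crop, at the peg root. I'll compute the return for plate 1.

```bash
python3 - <<'E'
from kin import *
o,Rm=st()
psi=np.radians(-0.9); x=np.array([np.cos(psi),np.sin(psi),0]); z=np.array([0,0,-1.]); Rt=np.c_[x,np.cross(z,x),z]
v=R.from_matrix(Rt@Rm.T).as_rotvec(); print("twist norm total",(v/.5).round(3),"per3",(v/1.5).round(3))
print("delta",(np.array([574.2,93.6,337])-o["ee_pos"]).round(1))
for i in (1,2):
  Rg=orient(66)@R.from_euler("z",-30,degrees=True).as_matrix()
  print(i,(peg(i,75)-Rg@[46,0,179.6]).round(1),(peg(i,30)-Rg@[46,0,179.6]).round(1),wrist(peg(i,30)-Rg@[46,0,179.6],Rg,115)[0],(R.from_matrix(Rg@Rt.T).as_rotvec()/.5).round(3))
E
```

```text
t 26.75 q [-0.18  0.35  1.8  -0.48  0.79  2.29] ee [ 572.6 -133.3  396.7] z [ 0.184 -0.37  -0.911] y [-0.571 -0.795  0.207] F [0.6 0.7 1. ] w 51.8
twist norm total [0.634 0.584 1.118] per3 [0.211 0.195 0.373]
delta [  1.6 226.9 -59.7]
1 [ 428.5 -202.1  379.3] [ 439.9 -225.2  342.4] [-0.43  0.25  2.08 -0.52  0.54  2.14] [-0.624 -0.576 -1.126]
2 [ 500.1 -166.6  379.3] [ 511.6 -189.7  342.4] [-0.31  0.34  1.95 -0.53  0.61  2.25] [-0.624 -0.576 -1.126]
```

>>> send_rows:
  commands:
    - {"translation": [0, 0.075, 0.03], "twist": [0.021, 0.02, 0.037]}
    - {"translation": [0, 0.15, 0.06], "twist": [0.042, 0.039, 0.075]}
    - {"translation": [0, 0.225, 0.09], "twist": [0.063, 0.059, 0.112]}
    - {"translation": [0, 0.3, 0.1], "twist": [0.084, 0.078, 0.149]}
    - {"translation": [0, 0.375, 0.1], "twist": [0.106, 0.098, 0.187]}
    - {"translation": [0, 0.45, 0.1], "twist": [0.127, 0.117, 0.224]}
    - {"translation": [0, 0.525, 0.1], "twist": [0.148, 0.137, 0.261]}
    - {"translation": [0, 0.6, 0.1], "twist": [0.169, 0.156, 0.298]}
    - {"translation": [0, 0.675, 0.1], "twist": [0.19, 0.176, 0.336]}
    - {"translation": [0, 0.75, 0.1], "twist": [0.211, 0.195, 0.373]}
  grip: -0.36

```text
t: 27.75
ee_pos: [572.4, -58.7, 402.5]
orientation: [2.865, -0.564, 0.279]
ft_force: [0.3, -0.9, 1.1]
width: 59.9
```

>>> send_rows:
  commands:
    - {"translation": [0, 0.075, -0.02], "twist": [0.021, 0.02, 0.037]}
    - {"translation": [0, 0.15, -0.04], "twist": [0.042, 0.039, 0.075]}
    - {"translation": [0, 0.225, -0.06], "twist": [0.063, 0.059, 0.112]}
    - {"translation": [0, 0.3, -0.08], "twist": [0.084, 0.078, 0.149]}
    - {"translation": [0, 0.375, -0.1], "twist": [0.106, 0.098, 0.187]}
    - {"translation": [0, 0.45, -0.12], "twist": [0.127, 0.117, 0.224]}
    - {"translation": [0, 0.525, -0.14], "twist": [0.148, 0.137, 0.261]}
    - {"translation": [0, 0.6, -0.16], "twist": [0.169, 0.156, 0.298]}
    - {"translation": [0, 0.675, -0.18], "twist": [0.19, 0.176, 0.336]}
    - {"translation": [0, 0.75, -0.2], "twist": [0.211, 0.195, 0.373]}

```text
t: 28.75
ee_pos: [572.4, 16.3, 382.4]
orientation: [3.018, -0.302, 0.141]
ft_force: [0.3, 1.4, 0.3]
width: 59.9
```

>>> send_rows:
  commands:
    - {"translation": [0, 0.075, -0.05], "twist": [0.021, 0.02, 0.037]}
    - {"translation": [0, 0.15, -0.1], "twist": [0.042, 0.039, 0.075]}
    - {"translation": [0, 0.225, -0.15], "twist": [0.063, 0.059, 0.112]}
    - {"translation": [0, 0.3, -0.2], "twist": [0.084, 0.078, 0.149]}
    - {"translation": [0, 0.375, -0.25], "twist": [0.106, 0.098, 0.187]}
    - {"translation": [0.01, 0.45, -0.3], "twist": [0.127, 0.117, 0.224]}
    - {"translation": [0.01, 0.525, -0.35], "twist": [0.148, 0.137, 0.261]}
    - {"translation": [0.01, 0.6, -0.4], "twist": [0.169, 0.156, 0.298]}
    - {"translation": [0.02, 0.68, -0.45], "twist": [0.19, 0.176, 0.336]}
    - {"translation": [0.02, 0.77, -0.5], "twist": [0.211, 0.195, 0.373]}

```text
t: 29.75
ee_pos: [574.6, 93.3, 332.2]
orientation: [3.14, -0.02, -0.008]
ft_force: [0.0, 0.4, 0.8]
width: 59.8
```

```bash
cat >> kin.py <<'E'
def down(px_,py_,yaw,o,Rm,z=None,zc=0):
    psi=np.radians(yaw); x=np.array([np.cos(psi),np.sin(psi),0]); zz=np.array([0,0,-1.]); Rt=np.c_[x,np.cross(zz,x),zz]
    print("twist norm",(R.from_matrix(Rt@Rm.T).as_rotvec()/.5).round(3),"delta",(np.array([px_,py_,z])-o["ee_pos"]).round(1))
E
python3 - <<'E'
from kin import *
o,Rm=st(); down(574.2,93.6,-0.9,o,Rm,236.6)
d=ctrl.get_image("wrist"); g=cv2.cvtColor(d["img"],cv2.COLOR_RGB2GRAY)
import pickle; pickle.dump(d,open("v1.pkl","wb"))
P=np.array([[579.5-0.87+41,93.6-.6,61],[579.5+27,93.6-.4+19,61],[579.5+27,93.6-.4-19,61],[579.5+55,93-1+15,61],[579.5+55,93-1-15,61]])
px=wproj(d,P); print(px.round(1))
im=d["img"][:,:,::-1].copy()
for p in px: cv2.circle(im,tuple(np.int32(p.round())),2,(0,0,255),-1)
cv2.imwrite("pics/w7.png",cv2.resize(im[20:260,120:440],None,fx=2.5,fy=2.5))
E
```

```text
t 29.75 q [ 0.14  0.45  1.78 -0.    0.92  1.72] ee [574.6  93.3 332.2] z [-0.005 -0.001 -1.   ] y [-0.013 -1.     0.001] F [0.  0.4 0.8] w 59.8
twist norm [ 0.002 -0.01  -0.006] delta [ -0.4   0.3 -95.6]
[[279.9 156.4]
 [255.9 173.1]
 [303.8 172.5]
 [261.5 137.8]
 [300.3 137.3]]
```

View pics/w7.png

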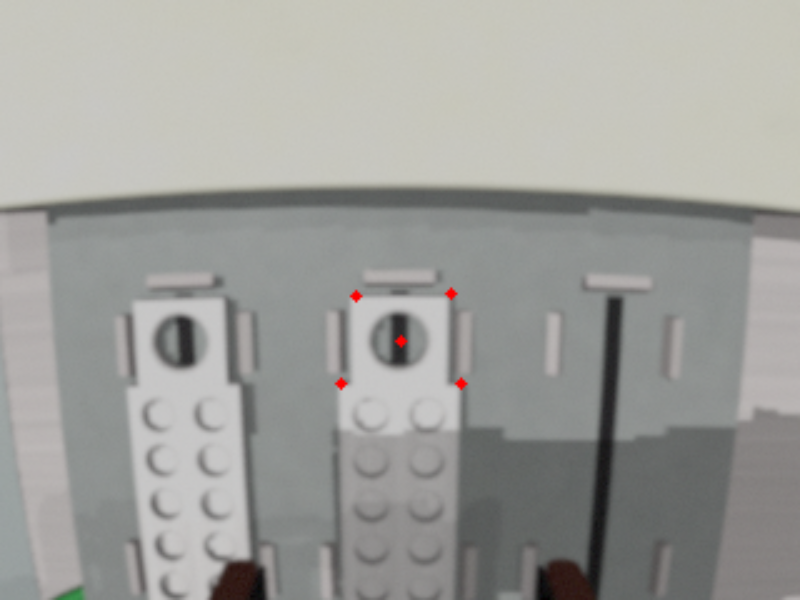

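Red dots (predicted plate 1 outline) sit on the plate, its eye at (400,341) in the crop; nest 0 is empty at right.

>>> send_rows:
  commands:
    - {"translation": [0, 0, -0.12], "twist": [0, -0.01, 0]}
    - {"translation": [0, 0, -0.24], "twist": [0, -0.01, 0]}
    - {"translation": [0, 0, -0.36], "twist": [0, -0.01, 0]}
    - {"translation": [0, 0, -0.48], "twist": [0, -0.01, 0]}
    - {"translation": [0, 0, -0.6], "twist": [0, -0.01, 0]}
    - {"translation": [0, 0, -0.7], "twist": [0, -0.01, 0]}
    - {"translation": [0, 0, -0.8], "twist": [0, -0.01, 0]}
    - {"translation": [0, 0, -0.88], "twist": [0, -0.01, 0]}
    - {"translation": [0, 0, -0.93], "twist": [0, -0.01, 0]}
    - {"translation": [0, 0, -0.955], "twist": [0, -0.01, 0]}

```text
t: 30.8
ee_pos: [574.4, 92.7, 236.6]
orientation: [3.139, -0.022, 0.001]
ft_force: [-0.0, 0.1, 0.1]
width: 59.7
```

>>> send_rows:
  commands:
    - {"translation": [0, 0, 0], "twist": [0, 0, 0]}
    - {"translation": [0, 0, 0], "twist": [0, 0, 0]}
    - {"translation": [0, 0, 0], "twist": [0, 0, 0]}
    - {"translation": [0, 0, 0], "twist": [0, 0, 0]}
    - {"translation": [0, 0, 0], "twist": [0, 0, 0]}
    - {"translation": [0, 0, 0.05], "twist": [0, 0, 0]}
    - {"translation": [0, 0, 0.12], "twist": [0, 0, 0]}
    - {"translation": [0, 0, 0.22], "twist": [0, 0, 0]}
    - {"translation": [0, 0, 0.32], "twist": [0, 0, 0]}
    - {"translation": [0, 0, 0.44], "twist": [0, 0, 0]}
  grip: 1

```text
t: 31.8
ee_pos: [574.4, 92.7, 282.1]
orientation: [3.139, -0.022, 0.001]
ft_force: [0.2, 0.4, -1.2]
width: 37.4
```

>>> send_rows:
  commands:
    - {"translation": [-0.02, -0.08, 0.07], "twist": [-0.021, -0.019, -0.038]}
    - {"translation": [-0.04, -0.16, 0.14], "twist": [-0.042, -0.038, -0.075]}
    - {"translation": [-0.06, -0.24, 0.21], "twist": [-0.062, -0.058, -0.112]}
    - {"translation": [-0.08, -0.32, 0.28], "twist": [-0.083, -0.077, -0.15]}
    - {"translation": [-0.1, -0.4, 0.35], "twist": [-0.104, -0.096, -0.188]}
    - {"translation": [-0.12, -0.48, 0.42], "twist": [-0.125, -0.115, -0.225]}
    - {"translation": [-0.14, -0.56, 0.49], "twist": [-0.146, -0.134, -0.263]}
    - {"translation": [-0.16, -0.64, 0.56], "twist": [-0.166, -0.154, -0.3]}
    - {"translation": [-0.18, -0.72, 0.63], "twist": [-0.187, -0.173, -0.338]}
    - {"translation": [-0.2, -0.8, 0.7], "twist": [-0.208, -0.192, -0.375]}

```text
t: 32.8
ee_pos: [554.2, 12.1, 351.6]
orientation: [3.016, -0.308, 0.149]
ft_force: [0.8, -1.0, -0.5]
width: 37.8
```

>>> send_rows:
  commands:
    - {"translation": [-0.03, -0.09, 0.06], "twist": [-0.021, -0.019, -0.038]}
    - {"translation": [-0.05, -0.18, 0.12], "twist": [-0.042, -0.038, -0.075]}
    - {"translation": [-0.08, -0.27, 0.18], "twist": [-0.062, -0.058, -0.112]}
    - {"translation": [-0.11, -0.36, 0.24], "twist": [-0.083, -0.077, -0.15]}
    - {"translation": [-0.13, -0.45, 0.3], "twist": [-0.104, -0.096, -0.188]}
    - {"translation": [-0.16, -0.54, 0.36], "twist": [-0.125, -0.115, -0.225]}
    - {"translation": [-0.19, -0.63, 0.42], "twist": [-0.146, -0.134, -0.263]}
    - {"translation": [-0.22, -0.72, 0.48], "twist": [-0.166, -0.154, -0.3]}
    - {"translation": [-0.24, -0.81, 0.52], "twist": [-0.187, -0.173, -0.338]}
    - {"translation": [-0.27, -0.9, 0.55], "twist": [-0.208, -0.192, -0.375]}

```text
t: 33.8
ee_pos: [527.3, -78.0, 406.5]
orientation: [2.863, -0.571, 0.285]
ft_force: [-0.1, 0.9, -0.7]
width: 37.3
```

>>> send_rows:
  commands:
    - {"translation": [-0.03, -0.09, 0], "twist": [-0.021, -0.019, -0.038]}
    - {"translation": [-0.05, -0.18, 0], "twist": [-0.042, -0.038, -0.075]}
    - {"translation": [-0.08, -0.27, 0], "twist": [-0.062, -0.058, -0.112]}
    - {"translation": [-0.11, -0.36, 0], "twist": [-0.083, -0.077, -0.15]}
    - {"translation": [-0.13, -0.45, 0], "twist": [-0.104, -0.096, -0.188]}
    - {"translation": [-0.16, -0.54, -0.04], "twist": [-0.125, -0.115, -0.225]}
    - {"translation": [-0.19, -0.63, -0.08], "twist": [-0.146, -0.134, -0.263]}
    - {"translation": [-0.22, -0.72, -0.14], "twist": [-0.166, -0.154, -0.3]}
    - {"translation": [-0.24, -0.81, -0.2], "twist": [-0.187, -0.173, -0.338]}
    - {"translation": [-0.27, -0.9, -0.26], "twist": [-0.208, -0.192, -0.375]}

```text
t: 34.8
ee_pos: [500.2, -168.0, 379.4]
orientation: [2.684, -0.811, 0.408]
ft_force: [-0.2, 0.5, -1.0]
width: 37.4
```

```bash
cat >> kin.py <<'E'
def eyecheck(i,d,o,Rm):
    # image-measured eye centre: bright plate around darker hole; predicted pixel and ellipse by contour
    p=wproj(d,[o["ee_pos"]+Rm@[46,0,175.6]])[0]; g=cv2.cvtColor(d["img"],cv2.COLOR_RGB2GRAY)
    print("eye",(o["ee_pos"]+Rm@[46,0,179.6]).round(1),"peg75",peg(i,75).round(1),"pred eye px",p.round(1),"tip px",wproj(d,[peg(i,56)]).round(1))
    print("to s=30:",(peg(i,30)-(o["ee_pos"]+Rm@[46,0,179.6])).round(1))
E
python3 - <<'E'
from kin import *
o,Rm=st(); d=ctrl.get_image("wrist"); eyecheck(2,d,o,Rm)
crop(d,200,360,110,230,5,"w8.png",1.3)
E
```

```text
t 34.8 q [-0.27  0.28  1.95 -0.5   0.69  2.24] ee [ 500.2 -168.   379.4] z [ 0.18  -0.367 -0.913] y [-0.573 -0.793  0.206] F [-0.2  0.5 -1. ] w 37.4
eye [ 569.3 -256.4  231.7] peg75 [ 569.3 -254.4  231.4] pred eye px [281.5 186.5] tip px [[281.6 173.2]]
to s=30: [ 11.5 -21.2 -37.2]
```

View pics/w8.png

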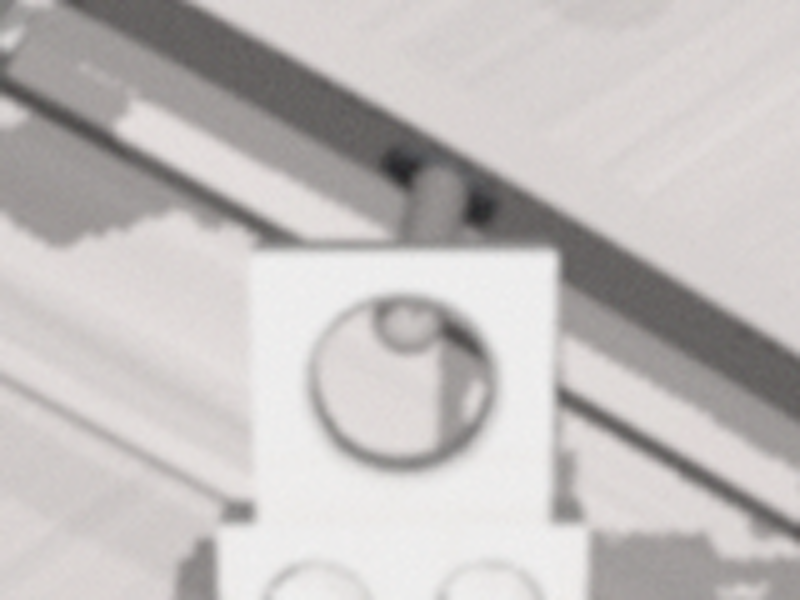

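The peg 2 tip shows inside the eye at (410,322) in the crop and the eye is centred at (402,381), as predicted. I'll slide it on and let go.

>>> send_rows:
  commands:
    - {"translation": [0.01, -0.02, -0.037], "twist": [0, 0, 0]}
    - {"translation": [0.02, -0.04, -0.074], "twist": [0, 0, 0]}
    - {"translation": [0.03, -0.06, -0.11], "twist": [0, 0, 0]}
    - {"translation": [0.045, -0.085, -0.15], "twist": [0, 0, 0]}
    - {"translation": [0.055, -0.105, -0.185], "twist": [0, 0, 0]}
    - {"translation": [0.065, -0.13, -0.22], "twist": [0, 0, 0]}
    - {"translation": [0.08, -0.15, -0.26], "twist": [0, 0, 0]}
    - {"translation": [0.09, -0.17, -0.3], "twist": [0, 0, 0]}
    - {"translation": [0.1, -0.19, -0.335], "twist": [0, 0, 0]}
    - {"translation": [0.11, -0.215, -0.37], "twist": [0, 0, 0]}

```text
t: 35.85
ee_pos: [511.5, -188.9, 342.8]
orientation: [2.686, -0.81, 0.408]
ft_force: [-0.1, 0.7, -0.9]
width: 37.3
```

>>> send_rows:
  commands:
    - {"translation": [0, 0, 0], "twist": [0, 0, 0]}
    - {"translation": [0, 0, 0], "twist": [0, 0, 0]}
    - {"translation": [0, 0, 0], "twist": [0, 0, 0]}
    - {"translation": [0, 0, 0], "twist": [0, 0, 0]}
    - {"translation": [0, 0, 0], "twist": [0, 0, 0]}
    - {"translation": [0, 0, 0], "twist": [0, 0, 0]}
    - {"translation": [-0.02, 0.04, 0.1], "twist": [0, 0, 0]}
    - {"translation": [-0.05, 0.09, 0.22], "twist": [0, 0, 0]}
    - {"translation": [-0.07, 0.15, 0.36], "twist": [0, 0, 0]}
    - {"translation": [-0.1, 0.2, 0.5], "twist": [0, 0, 0]}
  grip: -0.18

```text
t: 36.85
ee_pos: [501.3, -168.2, 394.8]
orientation: [2.686, -0.809, 0.409]
ft_force: [0.4, 0.7, 0.6]
width: 51.8
```

```bash
python3 - <<'E'
from kin import *
o,Rm=st(); down(575.6,163.5,-0.9,o,Rm,332)
d=ctrl.get_image("wrist"); crop(d,120,440,20,260,2.5,"w9.png",1.3)
E
```

```text
t 36.85 q [-0.27  0.26  1.93 -0.48  0.72  2.21] ee [ 501.3 -168.2  394.8] z [ 0.181 -0.367 -0.913] y [-0.572 -0.794  0.206] F [0.4 0.7 0.6] w 51.8
twist norm [0.628 0.578 1.122] delta [ 74.3 331.7 -62.8]
```

>>> send_rows:
  commands:
    - {"translation": [0.02, 0.083, 0.03], "twist": [0.016, 0.015, 0.028]}
    - {"translation": [0.04, 0.166, 0.06], "twist": [0.031, 0.029, 0.056]}
    - {"translation": [0.06, 0.25, 0.09], "twist": [0.047, 0.044, 0.084]}
    - {"translation": [0.08, 0.33, 0.1], "twist": [0.063, 0.058, 0.112]}
    - {"translation": [0.09, 0.415, 0.1], "twist": [0.079, 0.073, 0.14]}
    - {"translation": [0.11, 0.5, 0.1], "twist": [0.094, 0.087, 0.168]}
    - {"translation": [0.13, 0.58, 0.1], "twist": [0.11, 0.102, 0.196]}
    - {"translation": [0.15, 0.66, 0.1], "twist": [0.126, 0.116, 0.224]}
    - {"translation": [0.17, 0.75, 0.1], "twist": [0.141, 0.131, 0.252]}
    - {"translation": [0.185, 0.83, 0.1], "twist": [0.157, 0.145, 0.28]}
  grip: -0.36

```text
t: 37.9
ee_pos: [520.1, -85.0, 403.0]
orientation: [2.824, -0.63, 0.314]
ft_force: [-0.5, 0.2, 0.9]
width: 60.0
```

>>> send_rows:
  commands:
    - {"translation": [0.02, 0.083, 0], "twist": [0.016, 0.015, 0.028]}
    - {"translation": [0.04, 0.166, 0], "twist": [0.031, 0.029, 0.056]}
    - {"translation": [0.06, 0.25, 0], "twist": [0.047, 0.044, 0.084]}
    - {"translation": [0.08, 0.33, 0], "twist": [0.063, 0.058, 0.112]}
    - {"translation": [0.09, 0.415, 0], "twist": [0.079, 0.073, 0.14]}
    - {"translation": [0.11, 0.5, 0], "twist": [0.094, 0.087, 0.168]}
    - {"translation": [0.13, 0.58, 0], "twist": [0.11, 0.102, 0.196]}
    - {"translation": [0.15, 0.66, 0], "twist": [0.126, 0.116, 0.224]}
    - {"translation": [0.17, 0.75, 0], "twist": [0.141, 0.131, 0.252]}
    - {"translation": [0.185, 0.83, 0], "twist": [0.157, 0.145, 0.28]}

```text
t: 38.9
ee_pos: [538.6, -2.1, 403.1]
orientation: [2.946, -0.44, 0.214]
ft_force: [-0.1, -0.1, -0.1]
width: 60.0
```

>>> send_rows:
  commands:
    - {"translation": [0.02, 0.083, -0.02], "twist": [0.016, 0.015, 0.028]}
    - {"translation": [0.04, 0.166, -0.04], "twist": [0.031, 0.029, 0.056]}
    - {"translation": [0.06, 0.25, -0.06], "twist": [0.047, 0.044, 0.084]}
    - {"translation": [0.08, 0.33, -0.08], "twist": [0.063, 0.058, 0.112]}
    - {"translation": [0.09, 0.415, -0.1], "twist": [0.079, 0.073, 0.14]}
    - {"translation": [0.11, 0.5, -0.12], "twist": [0.094, 0.087, 0.168]}
    - {"translation": [0.13, 0.58, -0.14], "twist": [0.11, 0.102, 0.196]}
    - {"translation": [0.15, 0.66, -0.16], "twist": [0.126, 0.116, 0.224]}
    - {"translation": [0.17, 0.75, -0.18], "twist": [0.141, 0.131, 0.252]}
    - {"translation": [0.185, 0.83, -0.2], "twist": [0.157, 0.145, 0.28]}

```text
t: 39.9
ee_pos: [557.1, 81.0, 382.9]
orientation: [3.052, -0.238, 0.108]
ft_force: [0.6, -0.2, 0.2]
width: 59.7
```

>>> send_rows:
  commands:
    - {"translation": [0.02, 0.083, -0.05], "twist": [0.016, 0.015, 0.028]}
    - {"translation": [0.04, 0.166, -0.1], "twist": [0.031, 0.029, 0.056]}
    - {"translation": [0.06, 0.25, -0.15], "twist": [0.047, 0.044, 0.084]}
    - {"translation": [0.08, 0.33, -0.2], "twist": [0.063, 0.058, 0.112]}
    - {"translation": [0.09, 0.415, -0.25], "twist": [0.079, 0.073, 0.14]}
    - {"translation": [0.11, 0.5, -0.3], "twist": [0.094, 0.087, 0.168]}
    - {"translation": [0.13, 0.58, -0.35], "twist": [0.11, 0.102, 0.196]}
    - {"translation": [0.15, 0.66, -0.4], "twist": [0.126, 0.116, 0.224]}
    - {"translation": [0.17, 0.75, -0.47], "twist": [0.141, 0.131, 0.252]}
    - {"translation": [0.185, 0.83, -0.53], "twist": [0.157, 0.145, 0.28]}

```text
t: 40.9
ee_pos: [575.6, 164.0, 329.5]
orientation: [3.141, -0.024, -0.004]
ft_force: [0.1, 0.0, -0.6]
width: 59.8
```

```bash
python3 - <<'E'
from kin import *
o,Rm=st(); down(575.6,163.5,-0.9,o,Rm,236.6)
d=ctrl.get_image("wrist"); g=cv2.cvtColor(d["img"],cv2.COLOR_RGB2GRAY)
# plate edges: brightness profile across tab and body rows in world y at z=61
for xo in (41+10,20): 
    ys=np.arange(130,200,1.); p=wproj(d,np.c_[np.full(70,580.6+xo),ys,np.full(70,61)])
    v=cv2.remap(g,np.float32(p[:,:1]),np.float32(p[:,1:]),cv2.INTER_LINEAR).ravel().astype(int); print(xo,[(int(a),int(b)) for a,b in zip(ys[::2],v[::2])])
E
```

```text
t 40.9 q [0.26 0.48 1.74 0.   0.92 1.84] ee [575.6 164.  329.5] z [-0.003 -0.    -1.   ] y [-0.015 -1.     0.001] F [ 0.1  0.  -0.6] w 59.8
twist norm [ 0.001 -0.005 -0.001] delta [  0.   -0.5 -92.9]
51 [(130, 145), (132, 146), (134, 145), (136, 145), (138, 143), (140, 145), (142, 143), (144, 141), (146, 120), (148, 161), (150, 198), (152, 199), (154, 198), (156, 199), (158, 198), (160, 193), (162, 185), (164, 183), (166, 188), (168, 194), (170, 198), (172, 199), (174, 198), (176, 198), (178, 182), (180, 131), (182, 127), (184, 145), (186, 153), (188, 150), (190, 149), (192, 151), (194, 150), (196, 149), (198, 149)]
20 [(130, 143), (132, 143), (134, 143), (136, 143), (138, 143), (140, 142), (142, 122), (144, 137), (146, 195), (148, 198), (150, 193), (152, 196), (154, 197), (156, 197), (158, 191), (160, 187), (162, 198), (164, 198), (166, 197), (168, 192), (170, 197), (172, 198), (174, 196), (176, 176), (178, 182), (180, 198), (182, 193), (184, 151), (186, 149), (188, 148), (190, 148), (192, 147), (194, 149), (196, 148), (198, 147)]
```

>>> send_rows:
  commands:
    - {"translation": [0, 0, -0.12], "twist": [0, -0.005, 0]}
    - {"translation": [0, 0, -0.24], "twist": [0, -0.005, 0]}
    - {"translation": [0, 0, -0.36], "twist": [0, -0.005, 0]}
    - {"translation": [0, 0, -0.48], "twist": [0, -0.005, 0]}
    - {"translation": [0, 0, -0.6], "twist": [0, -0.005, 0]}
    - {"translation": [0, 0, -0.7], "twist": [0, -0.005, 0]}
    - {"translation": [0, 0, -0.8], "twist": [0, -0.005, 0]}
    - {"translation": [0, 0, -0.86], "twist": [0, -0.005, 0]}
    - {"translation": [0, -0.005, -0.91], "twist": [0, -0.005, 0]}
    - {"translation": [0, -0.005, -0.93], "twist": [0, -0.005, 0]}

```text
t: 41.95
ee_pos: [575.4, 162.7, 236.6]
orientation: [3.14, -0.026, 0.0]
ft_force: [-0.1, -0.6, 0.1]
width: 59.9
```

>>> send_rows:
  commands:
    - {"translation": [0, 0, 0], "twist": [0, 0, 0]}
    - {"translation": [0, 0, 0], "twist": [0, 0, 0]}
    - {"translation": [0, 0, 0], "twist": [0, 0, 0]}
    - {"translation": [0, 0, 0], "twist": [0, 0, 0]}
    - {"translation": [0, 0, 0], "twist": [0, 0, 0]}
    - {"translation": [0, 0, 0.05], "twist": [0, 0, 0]}
    - {"translation": [0, 0, 0.12], "twist": [0, 0, 0]}
    - {"translation": [0, 0, 0.22], "twist": [0, 0, 0]}
    - {"translation": [0, 0, 0.32], "twist": [0, 0, 0]}
    - {"translation": [0, 0, 0.44], "twist": [0, 0, 0]}
  grip: 1

```text
t: 42.95
ee_pos: [575.4, 162.7, 282.1]
orientation: [3.14, -0.026, 0.001]
ft_force: [0.2, 0.1, -0.7]
width: 37.9
```

>>> send_rows:
  commands:
    - {"translation": [-0.037, -0.09, 0.07], "twist": [-0.016, -0.014, -0.028]}
    - {"translation": [-0.074, -0.18, 0.14], "twist": [-0.031, -0.029, -0.056]}
    - {"translation": [-0.11, -0.27, 0.21], "twist": [-0.047, -0.043, -0.084]}
    - {"translation": [-0.15, -0.36, 0.28], "twist": [-0.062, -0.058, -0.112]}
    - {"translation": [-0.18, -0.45, 0.35], "twist": [-0.078, -0.072, -0.14]}
    - {"translation": [-0.22, -0.55, 0.42], "twist": [-0.094, -0.086, -0.168]}
    - {"translation": [-0.26, -0.64, 0.49], "twist": [-0.109, -0.101, -0.196]}
    - {"translation": [-0.29, -0.73, 0.56], "twist": [-0.125, -0.115, -0.224]}
    - {"translation": [-0.33, -0.82, 0.63], "twist": [-0.14, -0.13, -0.252]}
    - {"translation": [-0.367, -0.914, 0.7], "twist": [-0.156, -0.144, -0.281]}

```text
t: 43.95
ee_pos: [538.4, 70.6, 351.7]
orientation: [3.051, -0.242, 0.113]
ft_force: [-0.1, -0.6, -0.9]
width: 37.3
```

>>> send_rows:
  commands:
    - {"translation": [-0.037, -0.09, 0.06], "twist": [-0.016, -0.014, -0.028]}
    - {"translation": [-0.074, -0.18, 0.12], "twist": [-0.031, -0.029, -0.056]}
    - {"translation": [-0.11, -0.27, 0.18], "twist": [-0.047, -0.043, -0.084]}
    - {"translation": [-0.15, -0.36, 0.24], "twist": [-0.062, -0.058, -0.112]}
    - {"translation": [-0.18, -0.45, 0.3], "twist": [-0.078, -0.072, -0.14]}
    - {"translation": [-0.22, -0.55, 0.36], "twist": [-0.094, -0.086, -0.168]}
    - {"translation": [-0.26, -0.64, 0.42], "twist": [-0.109, -0.101, -0.196]}
    - {"translation": [-0.29, -0.73, 0.48], "twist": [-0.125, -0.115, -0.224]}
    - {"translation": [-0.33, -0.82, 0.52], "twist": [-0.14, -0.13, -0.252]}
    - {"translation": [-0.367, -0.914, 0.55], "twist": [-0.156, -0.144, -0.281]}

```text
t: 44.95
ee_pos: [501.7, -20.8, 406.5]
orientation: [2.944, -0.445, 0.218]
ft_force: [-0.8, 0.3, -0.7]
width: 37.8
```

>>> send_rows:
  commands:
    - {"translation": [-0.037, -0.09, 0.01], "twist": [-0.016, -0.014, -0.028]}
    - {"translation": [-0.074, -0.18, 0.02], "twist": [-0.031, -0.029, -0.056]}
    - {"translation": [-0.11, -0.27, 0.03], "twist": [-0.047, -0.043, -0.084]}
    - {"translation": [-0.15, -0.36, 0.04], "twist": [-0.062, -0.058, -0.112]}
    - {"translation": [-0.18, -0.45, 0.05], "twist": [-0.078, -0.072, -0.14]}
    - {"translation": [-0.22, -0.55, 0.06], "twist": [-0.094, -0.086, -0.168]}
    - {"translation": [-0.26, -0.64, 0.07], "twist": [-0.109, -0.101, -0.196]}
    - {"translation": [-0.29, -0.73, 0.08], "twist": [-0.125, -0.115, -0.224]}
    - {"translation": [-0.33, -0.82, 0.09], "twist": [-0.14, -0.13, -0.252]}
    - {"translation": [-0.367, -0.914, 0.1], "twist": [-0.156, -0.144, -0.281]}

```text
t: 45.95
ee_pos: [465.0, -112.2, 416.2]
orientation: [2.822, -0.635, 0.317]
ft_force: [0.7, -0.1, -0.9]
width: 37.5
```

>>> send_rows:
  commands:
    - {"translation": [-0.037, -0.09, 0], "twist": [-0.016, -0.014, -0.028]}
    - {"translation": [-0.074, -0.18, 0], "twist": [-0.031, -0.029, -0.056]}
    - {"translation": [-0.11, -0.27, 0], "twist": [-0.047, -0.043, -0.084]}
    - {"translation": [-0.15, -0.36, 0], "twist": [-0.062, -0.058, -0.112]}
    - {"translation": [-0.18, -0.45, -0.05], "twist": [-0.078, -0.072, -0.14]}
    - {"translation": [-0.22, -0.55, -0.1], "twist": [-0.094, -0.086, -0.168]}
    - {"translation": [-0.26, -0.64, -0.16], "twist": [-0.109, -0.101, -0.196]}
    - {"translation": [-0.29, -0.73, -0.22], "twist": [-0.125, -0.115, -0.224]}
    - {"translation": [-0.33, -0.82, -0.29], "twist": [-0.14, -0.13, -0.252]}
    - {"translation": [-0.367, -0.914, -0.363], "twist": [-0.156, -0.144, -0.281]}

```text
t: 46.95
ee_pos: [428.3, -203.6, 379.1]
orientation: [2.685, -0.813, 0.409]
ft_force: [-0.6, -0.6, 0.3]
width: 37.7
```

```bash
python3 - <<'E'
from kin import *
o,Rm=st(); d=ctrl.get_image("wrist"); eyecheck(1,d,o,Rm)
g=cv2.cvtColor(d["img"],cv2.COLOR_RGB2GRAY)
crop(d,80,400,70,310,2.5,"w10.png",1.3)
E
```

```text
t 46.95 q [-0.4   0.2   2.07 -0.49  0.61  2.13] ee [ 428.3 -203.6  379.1] z [ 0.18  -0.366 -0.913] y [-0.574 -0.793  0.205] F [-0.6 -0.6  0.3] w 37.7
eye [ 497.4 -291.8  231.3] peg75 [ 497.7 -289.9  231.4] pred eye px [281.6 186.5] tip px [[281.7 172.7]]
to s=30: [ 11.8 -21.3 -36.8]
```

View pics/w10.png

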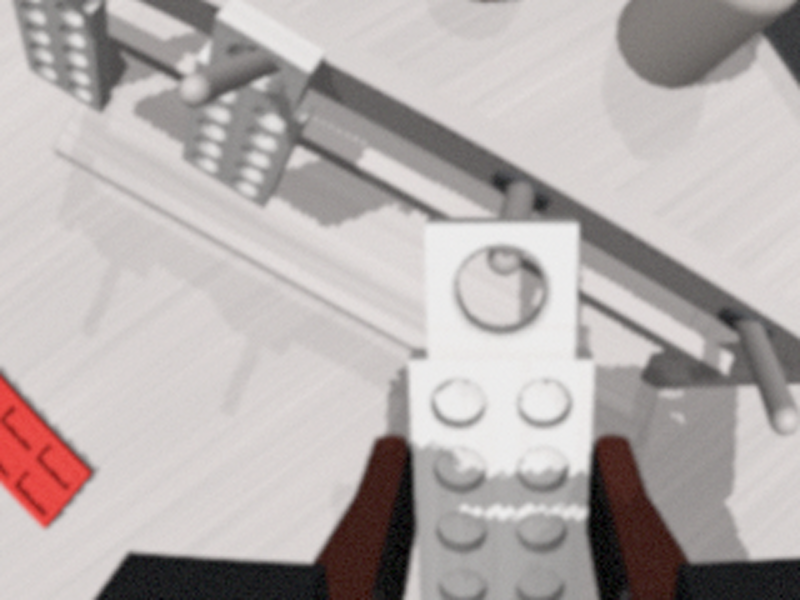

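Plates hang on pegs 3 and 2. The peg 1 tip shows in the eye at (505,260).

>>> send_rows:
  commands:
    - {"translation": [0.01, -0.02, -0.037], "twist": [0, 0, 0]}
    - {"translation": [0.02, -0.04, -0.074], "twist": [0, 0, 0]}
    - {"translation": [0.03, -0.06, -0.11], "twist": [0, 0, 0]}
    - {"translation": [0.045, -0.085, -0.15], "twist": [0, 0, 0]}
    - {"translation": [0.055, -0.105, -0.185], "twist": [0, 0, 0]}
    - {"translation": [0.065, -0.13, -0.22], "twist": [0, 0, 0]}
    - {"translation": [0.08, -0.15, -0.26], "twist": [0, 0, 0]}
    - {"translation": [0.09, -0.17, -0.3], "twist": [0, 0, 0]}
    - {"translation": [0.1, -0.19, -0.335], "twist": [0, 0, 0]}
    - {"translation": [0.115, -0.215, -0.37], "twist": [0, 0, 0]}

```text
t: 48.0
ee_pos: [440.2, -224.5, 342.4]
orientation: [2.686, -0.812, 0.408]
ft_force: [0.1, 0.7, -0.9]
width: 37.5
```

>>> send_rows:
  commands:
    - {"translation": [0, 0, 0], "twist": [0, 0, 0]}
    - {"translation": [0, 0, 0], "twist": [0, 0, 0]}
    - {"translation": [0, 0, 0], "twist": [0, 0, 0]}
    - {"translation": [0, 0, 0], "twist": [0, 0, 0]}
    - {"translation": [0, 0, 0], "twist": [0, 0, 0]}
    - {"translation": [0, 0, 0], "twist": [0, 0, 0]}
    - {"translation": [-0.02, 0.04, 0.1], "twist": [0, 0, 0]}
    - {"translation": [-0.05, 0.09, 0.22], "twist": [0, 0, 0]}
    - {"translation": [-0.07, 0.15, 0.36], "twist": [0, 0, 0]}
    - {"translation": [-0.1, 0.2, 0.5], "twist": [0, 0, 0]}
  grip: -0.18

```text
t: 49.0
ee_pos: [429.9, -203.8, 394.3]
orientation: [2.686, -0.812, 0.41]
ft_force: [1.2, -0.3, -0.3]
width: 51.8
```

```bash
python3 - <<'E'
from kin import *
o,Rm=st(); down(465,290,90,o,Rm,420)
d=ctrl.get_image("top")
hsv=cv2.cvtColor(d["img"],cv2.COLOR_RGB2HSV)
# mat region: white plates
sub=d["img"][185:275,150:215].astype(int); 
m=((sub.min(2)>150)).astype(np.uint8)
print(sub[30:60:6,5:60:8].tolist()[0])
n_,lab,s,c=cv2.connectedComponentsWithStats(m)
for k in range(1,n_):
    if s[k][4]>60: print(s[k],c[k]+[150,185],onz(d,[c[k]+[150,185]],8).round(1),cv2.minAreaRect(np.argwhere(lab==k)[:,::-1].astype(np.float32)))
# hanging plate on peg1 check: wrist
w=ctrl.get_image("wrist"); crop(w,100,420,60,300,2.5,"w11.png",1.3)
E
```

```text
t 49.0 q [-0.4   0.17  2.05 -0.46  0.64  2.1 ] ee [ 429.9 -203.8  394.3] z [ 0.181 -0.366 -0.913] y [-0.573 -0.794  0.204] F [ 1.2 -0.3 -0.3] w 51.8
twist norm [0.033 1.026 4.24 ] delta [ 35.1 493.8  25.7]
[[129, 132, 136], [129, 133, 137], [140, 139, 141], [141, 138, 142], [145, 141, 148], [139, 137, 142], [120, 122, 127]]
```

>>> send_rows:
  commands:
    - {"translation": [0, 0.09, 0.06], "twist": [0, 0, 0]}
    - {"translation": [0, 0.18, 0.12], "twist": [0.001, 0.02, 0.085]}
    - {"translation": [0.02, 0.27, 0.15], "twist": [0.001, 0.04, 0.17]}
    - {"translation": [0.04, 0.36, 0.15], "twist": [0.002, 0.06, 0.255]}
    - {"translation": [0.06, 0.45, 0.15], "twist": [0.003, 0.082, 0.34]}
    - {"translation": [0.08, 0.54, 0.15], "twist": [0.004, 0.103, 0.425]}
    - {"translation": [0.1, 0.64, 0.15], "twist": [0.004, 0.123, 0.51]}
    - {"translation": [0.12, 0.73, 0.15], "twist": [0.005, 0.144, 0.6]}
    - {"translation": [0.13, 0.82, 0.15], "twist": [0.006, 0.174, 0.72]}
    - {"translation": [0.14, 0.91, 0.15], "twist": [0.007, 0.205, 0.848]}
  grip: -1

```text
t: 50.1
ee_pos: [444.1, -112.5, 407.6]
orientation: [2.849, -0.204, 0.355]
ft_force: [-0.1, 0.1, 0.1]
width: 87.8
```

>>> send_rows:
  commands:
    - {"translation": [0.01, 0.09, 0], "twist": [0.001, 0.02, 0.085]}
    - {"translation": [0.03, 0.18, 0], "twist": [0.001, 0.041, 0.17]}
    - {"translation": [0.04, 0.27, 0], "twist": [0.002, 0.062, 0.254]}
    - {"translation": [0.06, 0.36, 0], "twist": [0.003, 0.082, 0.339]}
    - {"translation": [0.07, 0.45, 0], "twist": [0.003, 0.103, 0.424]}
    - {"translation": [0.08, 0.54, 0], "twist": [0.004, 0.123, 0.509]}
    - {"translation": [0.1, 0.64, 0], "twist": [0.005, 0.144, 0.594]}
    - {"translation": [0.11, 0.73, 0], "twist": [0.005, 0.164, 0.678]}
    - {"translation": [0.13, 0.82, 0], "twist": [0.006, 0.185, 0.763]}
    - {"translation": [0.14, 0.91, 0], "twist": [0.007, 0.205, 0.848]}

```text
t: 51.1
ee_pos: [458.1, -21.6, 407.6]
orientation: [2.888, 0.424, 0.287]
ft_force: [0.7, 0.2, -1.1]
width: 87.4
```

>>> send_rows:
  commands:
    - {"translation": [0.01, 0.09, 0], "twist": [0.001, 0.02, 0.085]}
    - {"translation": [0.03, 0.18, 0], "twist": [0.001, 0.041, 0.17]}
    - {"translation": [0.04, 0.27, 0], "twist": [0.002, 0.062, 0.254]}
    - {"translation": [0.06, 0.36, 0], "twist": [0.003, 0.082, 0.339]}
    - {"translation": [0.07, 0.45, 0], "twist": [0.003, 0.103, 0.424]}
    - {"translation": [0.08, 0.54, 0], "twist": [0.004, 0.123, 0.509]}
    - {"translation": [0.1, 0.64, 0], "twist": [0.005, 0.144, 0.594]}
    - {"translation": [0.11, 0.73, 0], "twist": [0.005, 0.164, 0.678]}
    - {"translation": [0.13, 0.82, 0], "twist": [0.006, 0.185, 0.763]}
    - {"translation": [0.14, 0.91, 0], "twist": [0.007, 0.205, 0.848]}

```text
t: 52.1
ee_pos: [472.0, 69.4, 407.6]
orientation: [2.797, 1.057, 0.202]
ft_force: [-0.2, -0.5, -0.1]
width: 87.8
```

>>> send_rows:
  commands:
    - {"translation": [0.01, 0.09, 0], "twist": [0.001, 0.02, 0.085]}
    - {"translation": [0.03, 0.18, 0], "twist": [0.001, 0.041, 0.17]}
    - {"translation": [0.04, 0.27, 0], "twist": [0.002, 0.062, 0.254]}
    - {"translation": [0.06, 0.36, 0], "twist": [0.003, 0.082, 0.339]}
    - {"translation": [0.07, 0.45, 0], "twist": [0.003, 0.103, 0.424]}
    - {"translation": [0.08, 0.54, 0], "twist": [0.004, 0.123, 0.509]}
    - {"translation": [0.1, 0.64, 0], "twist": [0.005, 0.144, 0.594]}
    - {"translation": [0.11, 0.73, 0], "twist": [0.005, 0.164, 0.678]}
    - {"translation": [0.13, 0.82, 0], "twist": [0.006, 0.185, 0.763]}
    - {"translation": [0.14, 0.91, 0], "twist": [0.007, 0.205, 0.848]}

```text
t: 53.1
ee_pos: [485.9, 160.4, 407.6]
orientation: [2.574, 1.666, 0.105]
ft_force: [-0.0, -0.5, -0.1]
width: 88.1
```

>>> send_rows:
  commands:
    - {"translation": [0.01, 0.09, 0], "twist": [0.001, 0.02, 0.085]}
    - {"translation": [0.03, 0.18, 0], "twist": [0.001, 0.041, 0.17]}
    - {"translation": [0.04, 0.27, 0], "twist": [0.002, 0.062, 0.254]}
    - {"translation": [0.06, 0.36, 0], "twist": [0.003, 0.082, 0.339]}
    - {"translation": [0.07, 0.45, 0], "twist": [0.003, 0.103, 0.424]}
    - {"translation": [0.08, 0.54, 0], "twist": [0.004, 0.123, 0.509]}
    - {"translation": [0.1, 0.64, 0], "twist": [0.005, 0.144, 0.594]}
    - {"translation": [0.11, 0.73, 0], "twist": [0.005, 0.164, 0.678]}
    - {"translation": [0.13, 0.82, 0], "twist": [0.006, 0.185, 0.763]}
    - {"translation": [0.14, 0.91, 0], "twist": [0.007, 0.205, 0.848]}

```text
t: 54.1
ee_pos: [499.8, 251.4, 407.5]
orientation: [-2.218, -2.223, 0.002]
ft_force: [-0.5, -0.1, 0.6]
width: 87.8
```

```bash
python3 - <<'E'
from kin import *
o,Rm=st()
d=ctrl.get_image("wrist")
# left: rack check from prior view; right: now (rectified scale)
a=cv2.imread("pics/w11.png"); b=np.clip(d["img"][:,:,::-1]*1.2,0,255).astype(np.uint8)
a=cv2.resize(a,(240,180)); b=b[:400]
cv=np.zeros((580,560,3),np.uint8); cv[:180,:240]=a; cv[180:580]=b; cv2.imwrite("pics/m1.png",cv)
# white plates by local max-brightness, on mat region
M=d["img"].astype(int); m=((M.min(2)>165)).astype(np.uint8)
n_,lab,s,c=cv2.connectedComponentsWithStats(m)
for k in range(1,n_):
    if s[k][4]>300: print(s[k],c[k].round(1))
E
```

```text
t 54.1 q [0.44 0.32 1.77 0.   1.05 0.44] ee [499.8 251.4 407.5] z [-0.002 -0.    -1.   ] y [ 1.     0.002 -0.002] F [-0.5 -0.1  0.6] w 87.8
[510   0  50  39 923] [542.9  12.9]
[ 212   42   33   93 2180] [228.3  92.2]
[ 318   48   36   93 2175] [334.8  98. ]
[ 431  225   98   64 4657] [477.9 253.2]
[  4 266  40  29 568] [ 25.2 277.7]
[ 175  352   52   34 1402] [200.4 367.9]
```

View pics/m1.png

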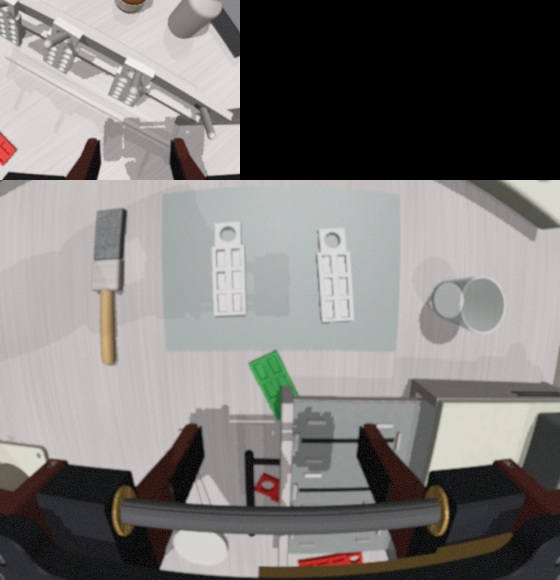

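All three old plates hang on pegs 3, 2 and 1. The clean plates are at about (228,272) and (335,278) in the lower picture, with their eyes away from the robot's right side (up in the image). I'll measure them.

```bash
cat >> kin.py <<'E'
def newplates(d,z=8,thr=165,lim=(200,470)):
    m=(d["img"].min(2)>thr).astype(np.uint8); n_,lab,s,c=cv2.connectedComponentsWithStats(m); out=[]
    for k in range(1,n_):
        if s[k][4]<300: continue
        cs,h=cv2.findContours((lab==k).astype(np.uint8),cv2.RETR_CCOMP,cv2.CHAIN_APPROX_NONE)
        o=max(cs,key=cv2.contourArea)[:,0,:]; W=wonz(d,o,z)[:,:2]
        (cx,cy),(w,hh),a=cv2.minAreaRect(W.astype(np.float32)); 
        if abs(max(w,hh)-110)>9 or abs(min(w,hh)-38)>7: continue
        eyes=[wonz(d,[cv2.minEnclosingCircle(q)[0]],z)[0,:2] for q,hq in zip(cs,h[0]) if hq[3]>=0 and cv2.contourArea(q)>8]
        b=cv2.boxPoints(((cx,cy),(w,hh),a)); e=max([(b[1]-b[0]),(b[2]-b[1])],key=np.linalg.norm); e/=np.linalg.norm(e)
        far=max(eyes,key=lambda q:abs((q-[cx,cy])@e)) if eyes else None
        if far is not None and (far-[cx,cy])@e<0: e=-e
        yaw=np.degrees(np.arctan2(e[1],e[0])); print("plate c",round(cx,1),round(cy,1),"size",round(max(w,hh),1),round(min(w,hh),1),"yaw",round(yaw,1),"eye",None if far is None else far.round(1), "eye dist",None if far is None else round(float((far-[cx,cy])@e),1))
        out.append((cx,cy,yaw))
    return out
E
python3 - <<'E'
from kin import *
o,Rm=st(); d=ctrl.get_image("wrist")
for cx,cy,yaw in newplates(d):
    e=np.array([np.cos(np.radians(yaw)),np.sin(np.radians(yaw))]); g=np.array([cx,cy])-5*e; print(g.round(1)); down(g[0],g[1],yaw,o,Rm,184)
E
```

```text
t 54.15 q [0.45 0.33 1.77 0.   1.05 0.44] ee [500.  252.3 407.6] z [-0.002  0.    -1.   ] y [ 1.     0.005 -0.002] F [-0.  -0.2  0.6] w 87.6
plate c 439.7 359.4 size 109.8 37.2 yaw -89.0 eye [454.  317.8] eye dist 41.8
plate c 564.1 351.8 size 109.6 37.6 yaw 94.5 eye [560.5 393.2] eye dist 41.5
[439.6 364.4]
twist norm [-5.000e-03  1.000e-03 -6.259e+00] delta [ -60.4  112.  -223.6]
[564.5 346.8]
twist norm [-0.001 -0.003  0.146] delta [  64.4   94.5 -223.6]
```

>>> send_rows:
  commands:
    - {"translation": [0.06, 0.09, -0.1], "twist": [0, 0, 0.015]}
    - {"translation": [0.13, 0.19, -0.2], "twist": [0, 0, 0.03]}
    - {"translation": [0.19, 0.28, -0.3], "twist": [0, 0, 0.045]}
    - {"translation": [0.26, 0.38, -0.4], "twist": [0, 0, 0.06]}
    - {"translation": [0.32, 0.47, -0.5], "twist": [0, 0, 0.073]}
    - {"translation": [0.39, 0.57, -0.6], "twist": [0, 0, 0.088]}
    - {"translation": [0.45, 0.66, -0.7], "twist": [0, 0, 0.1]}
    - {"translation": [0.52, 0.76, -0.8], "twist": [0, 0, 0.12]}
    - {"translation": [0.58, 0.85, -0.9], "twist": [0, 0, 0.13]}
    - {"translation": [0.644, 0.945, -1], "twist": [0, 0, 0.146]}
  grip: -0.6

```text
t: 55.2
ee_pos: [565.0, 345.9, 306.9]
orientation: [-2.138, -2.301, 0.0]
ft_force: [-0.7, 0.2, -0.5]
width: 69.8
```

```bash
python3 - <<'E'
from kin import *
o,Rm=st(); d=ctrl.get_image("wrist"); down(564.5,346.8,94.5,o,Rm,184)
g=cv2.cvtColor(d["img"],cv2.COLOR_RGB2GRAY)
e=np.array([np.cos(np.radians(94.5)),np.sin(np.radians(94.5))]); q=np.array([e[1],-e[0]])
def prof(P0,dr,L):
    t=np.arange(-L,L+.1,1); W=np.c_[P0+np.outer(t,dr),np.full(len(t),8)]; p=wproj(d,W); v=cv2.remap(g,np.float32(p[:,:1]),np.float32(p[:,1:]),cv2.INTER_LINEAR).ravel().astype(float)
    dv=np.gradient(cv2.GaussianBlur(v[:,None],(1,5),0).ravel()); h=len(t)//2; i=h-L//4; print("rise",t[np.argmax(dv[:h])],"fall",t[h+np.argmin(dv[h:])],v.min(),v.max())
O=np.array([564.1,351.8])
for a in (52,41+11.5,24): prof(O+a*e,q,26)
t=np.arange(45,62); W=np.c_[O+np.outer(t,e)+q*11,np.full(len(t),8)];p=wproj(d,W);print(list(zip(t.tolist(),cv2.remap(g,np.float32(p[:,:1]),np.float32(p[:,1:]),1).ravel().tolist())))
E
```

```text
t 55.2 q [0.53 0.59 1.6  0.   0.95 0.46] ee [565.  345.9 306.9] z [-0. -0. -1.] y [ 0.997  0.073 -0.   ] F [-0.7  0.2 -0.5] w 69.8
twist norm [ 0.    -0.001  0.01 ] delta [  -0.5    0.9 -122.9]
rise -15.0 fall 15.0 135.0 179.0
rise -15.0 fall 15.0 133.0 179.0
rise -19.0 fall 19.0 145.0 179.0
[(45, 178), (46, 179), (47, 180), (48, 179), (49, 179), (50, 179), (51, 179), (52, 178), (53, 179), (54, 174), (55, 156), (56, 139), (57, 138), (58, 140), (59, 139), (60, 141), (61, 140)]
```

```bash
python3 - <<'E'
from kin import *
d=ctrl.get_image("top")
# beaker approx: dark disc px (186..197,155..178); base & rim
print(onz(d,[(186,160),(197,167)],0).round(0),onz(d,[(186,160),(197,167)],85).round(0))
d=ctrl.get_image("wrist"); M=np.array(d["cam_to_world"]); print(M[:3,3].round(1))
# previous wrist pose at (500,251.4,407.5): same relative camera
d2=dict(d); T=M.copy(); T[:3,:3]=M[:3,:3]; 
import numpy as np
Rz=R.from_euler("z",-4.2,degrees=True).as_matrix(); T[:3,:3]=Rz@M[:3,:3]; o=ctrl.get_obs(); T[:3,3]=np.array([500,251.6,407.5])+Rz@(M[:3,3]-o["ee_pos"]); d2["cam_to_world"]=T
print(wonz(d2,[(447,120),(485,124)],0).round(0),wonz(d2,[(447,120),(485,124)],85).round(0))
E
```

```text
[[739. 350.   0.]
 [714. 313.   0.]] [[718. 330.  85.]
 [695. 295.  85.]]
[560.  429.8 287.2]
[[716. 331.   0.]
 [778. 331.   0.]] [[669. 332.  85.]
 [718. 332.  85.]]
```

>>> send_rows:
  commands:
    - {"translation": [-0.005, 0.01, -0.1], "twist": [0, 0, 0.01]}
    - {"translation": [-0.005, 0.01, -0.2], "twist": [0, 0, 0.01]}
    - {"translation": [-0.005, 0.01, -0.3], "twist": [0, 0, 0.01]}
    - {"translation": [-0.005, 0.01, -0.4], "twist": [0, 0, 0.01]}
    - {"translation": [-0.005, 0.01, -0.5], "twist": [0, 0, 0.01]}
    - {"translation": [-0.005, 0.01, -0.6], "twist": [0, 0, 0.01]}
    - {"translation": [-0.005, 0.01, -0.7], "twist": [0, 0, 0.01]}
    - {"translation": [-0.005, 0.01, -0.8], "twist": [0, 0, 0.01]}
    - {"translation": [-0.005, 0.01, -0.9], "twist": [0, 0, 0.01]}
    - {"translation": [-0.005, 0.01, -1], "twist": [0, 0, 0.01]}

```text
t: 56.35
ee_pos: [564.1, 346.1, 207.0]
orientation: [-2.133, -2.306, 0.0]
ft_force: [-0.4, -0.1, 0.2]
width: 70.0
```

>>> send_rows:
  commands:
    - {"translation": [0, 0, -0.08], "twist": [0, 0, 0]}
    - {"translation": [0, 0, -0.15], "twist": [0, 0, 0]}
    - {"translation": [0, 0, -0.2], "twist": [0, 0, 0]}
    - {"translation": [0, 0, -0.225], "twist": [0, 0, 0]}
    - {"translation": [0, 0, -0.225], "twist": [0, 0, 0]}
    - {"translation": [0, 0, -0.225], "twist": [0, 0, 0]}
    - {"translation": [0, 0, -0.225], "twist": [0, 0, 0]}
    - {"translation": [0, 0, -0.225], "twist": [0, 0, 0]}
    - {"translation": [0, 0, -0.225], "twist": [0, 0, 0]}
    - {"translation": [0, 0, -0.225], "twist": [0, 0, 0]}

```text
t: 57.35
ee_pos: [564.1, 346.1, 185.4]
orientation: [-2.134, -2.306, -0.0]
ft_force: [0.8, -0.6, 0.6]
width: 70.4
```

>>> send_rows:
  commands:
    - {"translation": [0, 0, 0], "twist": [0, 0, 0]}
    - {"translation": [0, 0, 0], "twist": [0, 0, 0]}
    - {"translation": [0, 0, 0], "twist": [0, 0, 0]}
    - {"translation": [0, 0, 0], "twist": [0, 0, 0]}
    - {"translation": [0, 0, 0], "twist": [0, 0, 0]}
    - {"translation": [0, 0, 0], "twist": [0, 0, 0]}
    - {"translation": [0, 0, 0.1], "twist": [0, 0, 0]}
    - {"translation": [0, 0, 0.25], "twist": [0, 0, 0]}
    - {"translation": [0, 0, 0.4], "twist": [0, 0, 0]}
    - {"translation": [0, 0, 0.6], "twist": [0, 0, 0]}
  grip: 1

```text
t: 58.35
ee_pos: [564.0, 346.1, 246.8]
orientation: [-2.133, -2.306, 0.0]
ft_force: [0.3, 0.0, -0.5]
width: 37.5
```

>>> send_rows:
  commands:
    - {"translation": [0, 0, 0.15], "twist": [0, 0, 0]}
    - {"translation": [0, 0, 0.3], "twist": [0, 0, 0]}
    - {"translation": [0, 0, 0.45], "twist": [0, 0, 0]}
    - {"translation": [0, 0, 0.55], "twist": [0, 0, -0.1]}
    - {"translation": [0, -0.02, 0.65], "twist": [0, 0, -0.2]}
    - {"translation": [0, -0.04, 0.72], "twist": [0, 0, -0.32]}
    - {"translation": [0, -0.08, 0.79], "twist": [0, 0, -0.44]}
    - {"translation": [0, -0.13, 0.85], "twist": [0, 0, -0.56]}
    - {"translation": [0.01, -0.18, 0.9], "twist": [0, 0, -0.68]}
    - {"translation": [0.01, -0.24, 0.9], "twist": [0, 0, -0.8]}

```text
t: 59.35
ee_pos: [565.2, 322.1, 336.7]
orientation: [-2.551, -1.833, -0.002]
ft_force: [0.5, 0.6, 0.2]
width: 37.4
```

```bash
python3 - <<'E'
from kin import *
o,Rm=st(); down(575.6,163.5,-0.9,o,Rm,300)
E
```

```text
t 59.35 q [0.5  0.54 1.62 0.   0.99 0.82] ee [565.2 322.1 336.7] z [ 0.001  0.001 -1.   ] y [ 0.948 -0.319  0.001] F [0.5 0.6 0.2] w 37.4
twist norm [-0.     0.003 -2.524] delta [  10.4 -158.6  -36.7]
```

>>> send_rows:
  commands:
    - {"translation": [0, -0.05, 0], "twist": [0, 0, -0.084]}
    - {"translation": [0.01, -0.1, 0], "twist": [0, 0, -0.168]}
    - {"translation": [0.01, -0.16, 0], "twist": [0, 0, -0.252]}
    - {"translation": [0.01, -0.21, 0], "twist": [0, 0, -0.336]}
    - {"translation": [0.02, -0.26, 0], "twist": [0, 0, -0.42]}
    - {"translation": [0.02, -0.32, 0], "twist": [0, 0, -0.504]}
    - {"translation": [0.02, -0.37, 0], "twist": [0, 0, -0.588]}
    - {"translation": [0.03, -0.42, 0], "twist": [0, 0, -0.672]}
    - {"translation": [0.03, -0.48, 0], "twist": [0, 0, -0.756]}
    - {"translation": [0.035, -0.53, 0], "twist": [0, 0, -0.841]}

```text
t: 60.35
ee_pos: [568.4, 268.8, 335.8]
orientation: [-2.877, -1.261, 0.001]
ft_force: [0.2, -0.5, -0.9]
width: 37.5
```

>>> send_rows:
  commands:
    - {"translation": [0, -0.05, 0], "twist": [0, 0, -0.084]}
    - {"translation": [0.01, -0.1, 0], "twist": [0, 0, -0.168]}
    - {"translation": [0.01, -0.16, 0], "twist": [0, 0, -0.252]}
    - {"translation": [0.01, -0.21, 0], "twist": [0, 0, -0.336]}
    - {"translation": [0.02, -0.26, 0], "twist": [0, 0, -0.42]}
    - {"translation": [0.02, -0.32, 0], "twist": [0, 0, -0.504]}
    - {"translation": [0.02, -0.37, 0], "twist": [0, 0, -0.588]}
    - {"translation": [0.03, -0.42, 0], "twist": [0, 0, -0.672]}
    - {"translation": [0.03, -0.48, 0], "twist": [0, 0, -0.756]}
    - {"translation": [0.035, -0.53, 0], "twist": [0, 0, -0.841]}

```text
t: 61.35
ee_pos: [571.9, 215.8, 335.8]
orientation: [-3.077, -0.633, 0.0]
ft_force: [0.6, 0.1, -1.2]
width: 37.3
```

>>> send_rows:
  commands:
    - {"translation": [0, -0.05, -0.04], "twist": [0, 0, -0.084]}
    - {"translation": [0.01, -0.1, -0.08], "twist": [0, 0, -0.168]}
    - {"translation": [0.01, -0.16, -0.12], "twist": [0, 0, -0.252]}
    - {"translation": [0.01, -0.21, -0.16], "twist": [0, 0, -0.336]}
    - {"translation": [0.02, -0.26, -0.2], "twist": [0, 0, -0.42]}
    - {"translation": [0.02, -0.32, -0.24], "twist": [0, 0, -0.504]}
    - {"translation": [0.02, -0.37, -0.28], "twist": [0, 0, -0.588]}
    - {"translation": [0.03, -0.42, -0.32], "twist": [0, 0, -0.672]}
    - {"translation": [0.03, -0.48, -0.36], "twist": [0, 0, -0.756]}
    - {"translation": [0.035, -0.527, -0.4], "twist": [0, 0, -0.842]}

```text
t: 62.35
ee_pos: [575.5, 163.2, 295.7]
orientation: [-3.141, 0.024, 0.0]
ft_force: [0.0, 0.3, -0.5]
width: 37.5
```

```bash
python3 - <<'E'
from kin import *
o,Rm=st(); down(575.6,163.5,-0.9,o,Rm,238.9)
d=ctrl.get_image("wrist"); zt=o["ee_pos"][2]-185.4
crop(d,180,380,90,240,4,"p1.png",1.2)
# held plate's tab end and edges, at top-face height; nest rib positions at z=58
g=cv2.cvtColor(d["img"],cv2.COLOR_RGB2GRAY); O=o["ee_pos"]+Rm@[5,0,0]
def line(P0,dr,ts,z):
    W=np.c_[P0[0]+dr[0]*ts,P0[1]+dr[1]*ts,np.full(len(ts),z)]; p=wproj(d,W); return cv2.remap(g,np.float32(p[:,:1]),np.float32(p[:,1:]),1).ravel().astype(int)
ts=np.arange(46,64,1.); print("tab end",list(zip(ts.astype(int).tolist(),line(O+Rm@[0,11,0],Rm[:,0],ts,zt+8).tolist())))
ts=np.arange(-26,27,1.); print("tab y",list(zip(ts.astype(int).tolist(),line(O+Rm@[52,0,0],Rm[:,1],ts,zt+8).tolist())))
E
```

```text
t 62.35 q [0.26 0.53 1.76 0.   0.86 1.84] ee [575.5 163.2 295.7] z [-0.  0. -1.] y [-0.015 -1.    -0.   ] F [ 0.   0.3 -0.5] w 37.5
twist norm [-0.001 -0.    -0.001] delta [  0.1   0.3 -56.8]
tab end [(46, 197), (47, 197), (48, 198), (49, 198), (50, 198), (51, 198), (52, 198), (53, 199), (54, 198), (55, 197), (56, 179), (57, 108), (58, 104), (59, 104), (60, 130), (61, 147), (62, 146), (63, 148)]
tab y [(-26, 146), (-25, 145), (-24, 146), (-23, 146), (-22, 141), (-21, 139), (-20, 138), (-19, 138), (-18, 139), (-17, 155), (-16, 174), (-15, 195), (-14, 198), (-13, 198), (-12, 199), (-11, 198), (-10, 199), (-9, 198), (-8, 198), (-7, 199), (-6, 199), (-5, 197), (-4, 194), (-3, 187), (-2, 183), (-1, 178), (0, 177), (1, 182), (2, 187), (3, 194), (4, 198), (5, 198), (6, 199), (7, 198), (8, 198), (9, 198), (10, 198), (11, 198), (12, 197), (13, 197), (14, 196), (15, 180), (16, 151), (17, 136), (18, 138), (19, 108), (20, 103), (21, 102), (22, 104), (23, 102), (24, 102), (25, 105), (26, 138)]
```

>>> send_rows:
  commands:
    - {"translation": [-0.01, 0, -0.07], "twist": [0, 0, 0]}
    - {"translation": [-0.01, 0, -0.14], "twist": [0, 0, 0]}
    - {"translation": [-0.01, 0, -0.21], "twist": [0, 0, 0]}
    - {"translation": [-0.01, 0, -0.28], "twist": [0, 0, 0]}
    - {"translation": [-0.01, 0, -0.35], "twist": [0, 0, 0]}
    - {"translation": [-0.01, 0, -0.42], "twist": [0, 0, 0]}
    - {"translation": [-0.01, 0, -0.47], "twist": [0, 0, 0]}
    - {"translation": [-0.01, 0, -0.51], "twist": [0, 0, 0]}
    - {"translation": [-0.01, 0, -0.54], "twist": [0, 0, 0]}
    - {"translation": [-0.01, 0, -0.568], "twist": [0, 0, 0]}

```text
t: 63.4
ee_pos: [574.6, 163.4, 238.3]
orientation: [-3.141, 0.021, -0.0]
ft_force: [-1.0, -0.1, -1.3]
width: 37.4
```

>>> send_rows:
  commands:
    - {"translation": [0, 0, 0], "twist": [0, 0, 0]}
    - {"translation": [0, 0, 0], "twist": [0, 0, 0]}
    - {"translation": [0, 0, 0], "twist": [0, 0, 0]}
    - {"translation": [0, 0, 0], "twist": [0, 0, 0]}
    - {"translation": [0, 0, 0], "twist": [0, 0, 0]}
    - {"translation": [0, 0, 0.1], "twist": [0, 0, 0]}
    - {"translation": [0, 0, 0.25], "twist": [0, 0, 0]}
    - {"translation": [0, 0, 0.4], "twist": [0, 0, 0]}
    - {"translation": [0, 0, 0.6], "twist": [0, 0, 0]}
    - {"translation": [0, 0, 0.8], "twist": [0, 0, 0]}
  grip: -0.3

```text
t: 64.4
ee_pos: [574.6, 163.5, 320.7]
orientation: [-3.141, 0.021, -0.002]
ft_force: [-0.4, 0.6, 0.1]
width: 57.0
```

```bash
python3 - <<'E'
from kin import *
o,Rm=st(); d=ctrl.get_image("wrist"); cv2.imwrite("pics/p1b.png",d["img"][:,:,::-1])
newplates(d,61,175); newplates(d,61,190)
down(500,252,91,o,Rm,407)
t=ctrl.get_image("top"); cv2.imwrite("pics/t_b.png",t["img"][:,:,::-1])
E
```

```text
t 64.4 q [0.26 0.49 1.75 0.   0.9  1.84] ee [574.6 163.5 320.7] z [ 0.001  0.001 -1.   ] y [-0.014 -1.    -0.001] F [-0.4  0.6  0.1] w 57.0
twist norm [-3.000e-03  1.000e-03  3.204e+00] delta [-74.6  88.5  86.3]
```

>>> send_rows:
  commands:
    - {"translation": [-0.03, 0.05, 0.05], "twist": [0, 0, 0.08]}
    - {"translation": [-0.07, 0.1, 0.1], "twist": [0, 0, 0.16]}
    - {"translation": [-0.1, 0.14, 0.15], "twist": [0, 0, 0.24]}
    - {"translation": [-0.13, 0.19, 0.2], "twist": [0, 0, 0.32]}
    - {"translation": [-0.17, 0.24, 0.25], "twist": [0, 0, 0.4]}
    - {"translation": [-0.2, 0.29, 0.3], "twist": [0, 0, 0.48]}
    - {"translation": [-0.24, 0.33, 0.35], "twist": [0, 0, 0.56]}
    - {"translation": [-0.27, 0.38, 0.4], "twist": [0, 0, 0.64]}
    - {"translation": [-0.3, 0.43, 0.45], "twist": [0, 0, 0.72]}
    - {"translation": [-0.337, 0.477, 0.5], "twist": [0, 0, 0.801]}
  grip: -0.6

```text
t: 65.5
ee_pos: [540.5, 211.4, 368.6]
orientation: [-3.082, -0.608, 0.0]
ft_force: [0.2, -0.3, -0.1]
width: 70.2
```

>>> send_rows:
  commands:
    - {"translation": [-0.03, 0.05, 0.03], "twist": [0, 0, 0.08]}
    - {"translation": [-0.07, 0.1, 0.06], "twist": [0, 0, 0.16]}
    - {"translation": [-0.1, 0.14, 0.09], "twist": [0, 0, 0.24]}
    - {"translation": [-0.13, 0.19, 0.12], "twist": [0, 0, 0.32]}
    - {"translation": [-0.17, 0.24, 0.15], "twist": [0, 0, 0.4]}
    - {"translation": [-0.2, 0.29, 0.18], "twist": [0, 0, 0.48]}
    - {"translation": [-0.24, 0.33, 0.21], "twist": [0, 0, 0.56]}
    - {"translation": [-0.27, 0.38, 0.24], "twist": [0, 0, 0.64]}
    - {"translation": [-0.3, 0.43, 0.27], "twist": [0, 0, 0.72]}
    - {"translation": [-0.337, 0.477, 0.3], "twist": [0, 0, 0.801]}

```text
t: 66.5
ee_pos: [506.9, 259.3, 398.7]
orientation: [-2.899, -1.21, 0.0]
ft_force: [-0.1, -0.1, 0.4]
width: 70.2
```

>>> send_rows:
  commands:
    - {"translation": [-0.03, 0.05, -0.03], "twist": [0, 0, 0.08]}
    - {"translation": [-0.07, 0.1, -0.06], "twist": [0, 0, 0.16]}
    - {"translation": [-0.1, 0.14, -0.09], "twist": [0, 0, 0.24]}
    - {"translation": [-0.13, 0.19, -0.12], "twist": [0, 0, 0.32]}
    - {"translation": [-0.17, 0.24, -0.15], "twist": [0, 0, 0.4]}
    - {"translation": [-0.2, 0.29, -0.18], "twist": [0, 0, 0.48]}
    - {"translation": [-0.24, 0.33, -0.21], "twist": [0, 0, 0.56]}
    - {"translation": [-0.27, 0.38, -0.24], "twist": [0, 0, 0.64]}
    - {"translation": [-0.3, 0.43, -0.27], "twist": [0, 0, 0.72]}
    - {"translation": [-0.337, 0.477, -0.3], "twist": [0, 0, 0.801]}

```text
t: 67.5
ee_pos: [473.2, 307.0, 368.2]
orientation: [-2.6, -1.763, 0.0]
ft_force: [-0.3, 0.4, 1.0]
width: 70.4
```

>>> send_rows:
  commands:
    - {"translation": [-0.03, 0.05, -0.06], "twist": [0, 0, 0.08]}
    - {"translation": [-0.07, 0.1, -0.13], "twist": [0, 0, 0.16]}
    - {"translation": [-0.1, 0.14, -0.19], "twist": [0, 0, 0.24]}
    - {"translation": [-0.13, 0.19, -0.26], "twist": [0, 0, 0.32]}
    - {"translation": [-0.17, 0.24, -0.32], "twist": [0, 0, 0.4]}
    - {"translation": [-0.2, 0.29, -0.38], "twist": [0, 0, 0.48]}
    - {"translation": [-0.24, 0.33, -0.45], "twist": [0, 0, 0.56]}
    - {"translation": [-0.27, 0.38, -0.51], "twist": [0, 0, 0.64]}
    - {"translation": [-0.3, 0.43, -0.58], "twist": [0, 0, 0.72]}
    - {"translation": [-0.337, 0.478, -0.64], "twist": [0, 0, 0.801]}

```text
t: 68.5
ee_pos: [439.5, 354.8, 303.9]
orientation: [-2.198, -2.245, 0.0]
ft_force: [0.3, -0.0, -0.1]
width: 70.2
```

```bash
cat >> kin.py <<'E'
def profs(d,O,yaw,zt):
    g=cv2.GaussianBlur(cv2.cvtColor(d["img"],cv2.COLOR_RGB2GRAY),(3,3),0); e=np.array([np.cos(np.radians(yaw)),np.sin(np.radians(yaw))]); q=np.array([e[1],-e[0]]); O=np.array(O)
    def line(P0,dr,ts):
        W=np.c_[P0+np.outer(ts,dr),np.full(len(ts),zt)]; p=wproj(d,W); return cv2.remap(g,np.float32(p[:,:1]),np.float32(p[:,1:]),1).ravel().astype(float)
    ts=np.arange(-26,26.1,.5); h=len(ts)//2
    for a in (52,24):
        v=np.gradient(line(O+a*e,q,ts)); print("across",a,ts[np.argmax(v[:h])],ts[h+np.argmin(v[h:])])
    ts=np.arange(46,64,.5); print("end",[ts[np.argmin(np.gradient(line(O+b*q,e,ts)))] for b in (-11,11)])
E
python3 - <<'E'
from kin import *
o,Rm=st(); d=ctrl.get_image("wrist"); down(439.8,354.4,91,o,Rm,184)
profs(d,(439.7,359.4),91,8)
E
```

```text
t 68.5 q [0.66 0.47 1.83 0.   0.84 0.64] ee [439.5 354.8 303.9] z [-0. -0. -1.] y [ 1.     0.021 -0.   ] F [ 0.3 -0.  -0.1] w 70.2
twist norm [ 0.    -0.001 -0.007] delta [   0.3   -0.4 -119.9]
across 52 -14.5 15.5
across 24 -18.0 19.0
end [np.float64(54.0), np.float64(54.0)]
```

>>> send_rows:
  commands:
    - {"translation": [0.008, -0.01, -0.1], "twist": [0, 0, 0]}
    - {"translation": [0.008, -0.01, -0.2], "twist": [0, 0, 0]}
    - {"translation": [0.008, -0.01, -0.3], "twist": [0, 0, 0]}
    - {"translation": [0.008, -0.01, -0.4], "twist": [0, 0, 0]}
    - {"translation": [0.008, -0.01, -0.5], "twist": [0, 0, 0]}
    - {"translation": [0.008, -0.01, -0.6], "twist": [0, 0, 0]}
    - {"translation": [0.008, -0.01, -0.7], "twist": [0, 0, 0]}
    - {"translation": [0.008, -0.01, -0.8], "twist": [0, 0, 0]}
    - {"translation": [0.008, -0.01, -0.9], "twist": [0, 0, 0]}
    - {"translation": [0.008, -0.01, -1], "twist": [0, 0, 0]}

```text
t: 69.55
ee_pos: [440.6, 353.3, 203.7]
orientation: [-2.202, -2.241, 0.0]
ft_force: [0.5, -0.1, -0.7]
width: 70.3
```

>>> send_rows:
  commands:
    - {"translation": [0, 0, -0.08], "twist": [0, 0, 0]}
    - {"translation": [0, 0, -0.15], "twist": [0, 0, 0]}
    - {"translation": [0, 0, -0.185], "twist": [0, 0, 0]}
    - {"translation": [0, 0, -0.185], "twist": [0, 0, 0]}
    - {"translation": [0, 0, -0.185], "twist": [0, 0, 0]}
    - {"translation": [0, 0, -0.185], "twist": [0, 0, 0]}
    - {"translation": [0, 0, -0.185], "twist": [0, 0, 0]}
    - {"translation": [0, 0, -0.185], "twist": [0, 0, 0]}
    - {"translation": [0, 0, -0.185], "twist": [0, 0, 0]}
    - {"translation": [0, 0, -0.185], "twist": [0, 0, 0]}

```text
t: 70.55
ee_pos: [440.5, 353.3, 186.1]
orientation: [-2.202, -2.241, 0.0]
ft_force: [-0.6, -0.2, -0.3]
width: 70.2
```

>>> send_rows:
  commands:
    - {"translation": [0, 0, 0], "twist": [0, 0, 0]}
    - {"translation": [0, 0, 0], "twist": [0, 0, 0]}
    - {"translation": [0, 0, 0], "twist": [0, 0, 0]}
    - {"translation": [0, 0, 0], "twist": [0, 0, 0]}
    - {"translation": [0, 0, 0], "twist": [0, 0, 0]}
    - {"translation": [0, 0, 0], "twist": [0, 0, 0]}
    - {"translation": [0, 0, 0.1], "twist": [0, 0, 0]}
    - {"translation": [0, 0, 0.25], "twist": [0, 0, 0]}
    - {"translation": [0, 0, 0.4], "twist": [0, 0, 0]}
    - {"translation": [0, 0, 0.6], "twist": [0, 0, 0]}
  grip: 1

```text
t: 71.55
ee_pos: [440.5, 353.3, 247.5]
orientation: [-2.202, -2.241, 0.0]
ft_force: [-0.7, 0.4, -0.1]
width: 37.5
```

```bash
python3 - <<'E'
from kin import *
o,Rm=st(); down(574.2,93.6,-0.9,o,Rm,300)
E
```

```text
t 71.55 q [0.65 0.56 1.85 0.   0.73 0.64] ee [440.5 353.3 247.5] z [-0.  0. -1.] y [ 1.     0.018 -0.   ] F [-0.7  0.4 -0.1] w 37.5
twist norm [-0.    -0.    -3.208] delta [ 133.7 -259.7   52.5]
```

>>> send_rows:
  commands:
    - {"translation": [0, 0, 0.15], "twist": [0, 0, -0.08]}
    - {"translation": [0.03, -0.06, 0.3], "twist": [0, 0, -0.16]}
    - {"translation": [0.06, -0.12, 0.45], "twist": [0, 0, -0.24]}
    - {"translation": [0.1, -0.2, 0.55], "twist": [0, 0, -0.32]}
    - {"translation": [0.14, -0.27, 0.65], "twist": [0, 0, -0.4]}
    - {"translation": [0.18, -0.35, 0.75], "twist": [0, 0, -0.48]}
    - {"translation": [0.22, -0.42, 0.85], "twist": [0, 0, -0.56]}
    - {"translation": [0.26, -0.5, 0.9], "twist": [0, 0, -0.64]}
    - {"translation": [0.3, -0.58, 0.9], "twist": [0, 0, -0.72]}
    - {"translation": [0.335, -0.65, 0.9], "twist": [0, 0, -0.802]}

```text
t: 72.55
ee_pos: [474.3, 287.5, 335.8]
orientation: [-2.607, -1.753, 0.001]
ft_force: [-0.5, -0.4, -1.1]
width: 37.3
```

>>> send_rows:
  commands:
    - {"translation": [0.03, -0.06, 0], "twist": [0, 0, -0.08]}
    - {"translation": [0.07, -0.13, 0], "twist": [0, 0, -0.16]}
    - {"translation": [0.1, -0.2, 0], "twist": [0, 0, -0.24]}
    - {"translation": [0.13, -0.26, 0], "twist": [0, 0, -0.32]}
    - {"translation": [0.17, -0.33, 0], "twist": [0, 0, -0.4]}
    - {"translation": [0.2, -0.39, 0], "twist": [0, 0, -0.48]}
    - {"translation": [0.23, -0.46, 0], "twist": [0, 0, -0.56]}
    - {"translation": [0.27, -0.52, 0], "twist": [0, 0, -0.64]}
    - {"translation": [0.3, -0.58, 0], "twist": [0, 0, -0.72]}
    - {"translation": [0.335, -0.65, 0], "twist": [0, 0, -0.802]}

```text
t: 73.55
ee_pos: [507.8, 222.9, 336.0]
orientation: [-2.903, -1.199, 0.0]
ft_force: [-0.4, 0.2, -1.5]
width: 37.3
```

>>> send_rows:
  commands:
    - {"translation": [0.03, -0.06, 0], "twist": [0, 0, -0.08]}
    - {"translation": [0.07, -0.13, 0], "twist": [0, 0, -0.16]}
    - {"translation": [0.1, -0.2, 0], "twist": [0, 0, -0.24]}
    - {"translation": [0.13, -0.26, 0], "twist": [0, 0, -0.32]}
    - {"translation": [0.17, -0.33, 0], "twist": [0, 0, -0.4]}
    - {"translation": [0.2, -0.39, 0], "twist": [0, 0, -0.48]}
    - {"translation": [0.23, -0.46, 0], "twist": [0, 0, -0.56]}
    - {"translation": [0.27, -0.52, 0], "twist": [0, 0, -0.64]}
    - {"translation": [0.3, -0.58, 0], "twist": [0, 0, -0.72]}
    - {"translation": [0.335, -0.65, 0], "twist": [0, 0, -0.802]}

```text
t: 74.55
ee_pos: [541.3, 157.8, 336.0]
orientation: [-3.084, -0.597, 0.0]
ft_force: [0.3, 0.1, -0.2]
width: 37.6
```

>>> send_rows:
  commands:
    - {"translation": [0.03, -0.06, -0.03], "twist": [0, 0, -0.08]}
    - {"translation": [0.07, -0.13, -0.06], "twist": [0, 0, -0.16]}
    - {"translation": [0.1, -0.2, -0.09], "twist": [0, 0, -0.24]}
    - {"translation": [0.13, -0.26, -0.12], "twist": [0, 0, -0.32]}
    - {"translation": [0.17, -0.33, -0.15], "twist": [0, 0, -0.4]}
    - {"translation": [0.2, -0.39, -0.2], "twist": [0, 0, -0.48]}
    - {"translation": [0.23, -0.46, -0.25], "twist": [0, 0, -0.56]}
    - {"translation": [0.27, -0.52, -0.3], "twist": [0, 0, -0.64]}
    - {"translation": [0.3, -0.58, -0.34], "twist": [0, 0, -0.72]}
    - {"translation": [0.333, -0.648, -0.375], "twist": [0, 0, -0.802]}

```text
t: 75.55
ee_pos: [574.5, 93.0, 298.0]
orientation: [-3.141, 0.029, 0.001]
ft_force: [0.1, 0.4, -0.9]
width: 37.4
```

```bash
python3 - <<'E'
from kin import *
o,Rm=st(); down(574.2,93.6,-0.9,o,Rm,238.9); d=ctrl.get_image("wrist")
O=(o["ee_pos"]+Rm@[5,0,0])[:2]; profs(d,O,-0.9,o["ee_pos"][2]-186+8)
print("seated A"); profs(d,(580.6,163.5),-0.9,61)
cv2.imwrite("pics/p2.png",d["img"][:,:,::-1])
E
```

```text
t 75.55 q [0.14 0.5  1.8  0.   0.84 1.73] ee [574.5  93.  298. ] z [-0.  0. -1.] y [-0.019 -1.    -0.   ] F [ 0.1  0.4 -0.9] w 37.4
twist norm [-0.    -0.001  0.006] delta [ -0.3   0.6 -59.1]
across 52 -16.0 15.5
across 24 -20.0 19.0
end [np.float64(56.0), np.float64(56.0)]
seated A
across 52 -16.0 14.5
across 24 -20.0 19.0
end [np.float64(55.5), np.float64(55.5)]
```

>>> send_rows:
  commands:
    - {"translation": [-0.01, 0.004, -0.07], "twist": [0, 0, 0.006]}
    - {"translation": [-0.01, 0.004, -0.14], "twist": [0, 0, 0.006]}
    - {"translation": [-0.01, 0.004, -0.21], "twist": [0, 0, 0.006]}
    - {"translation": [-0.01, 0.004, -0.28], "twist": [0, 0, 0.006]}
    - {"translation": [-0.01, 0.004, -0.35], "twist": [0, 0, 0.006]}
    - {"translation": [-0.01, 0.004, -0.42], "twist": [0, 0, 0.006]}
    - {"translation": [-0.01, 0.004, -0.48], "twist": [0, 0, 0.006]}
    - {"translation": [-0.01, 0.004, -0.52], "twist": [0, 0, 0.006]}
    - {"translation": [-0.01, 0.004, -0.56], "twist": [0, 0, 0.006]}
    - {"translation": [-0.01, 0.004, -0.588], "twist": [0, 0, 0.006]}

```text
t: 76.6
ee_pos: [573.3, 93.9, 239.4]
orientation: [-3.141, 0.02, 0.0]
ft_force: [1.1, -0.2, -0.4]
width: 37.4
```

>>> send_rows:
  commands:
    - {"translation": [0, 0, 0], "twist": [0, 0, 0]}
    - {"translation": [0, 0, 0], "twist": [0, 0, 0]}
    - {"translation": [0, 0, 0], "twist": [0, 0, 0]}
    - {"translation": [0, 0, 0], "twist": [0, 0, 0]}
    - {"translation": [0, 0, 0], "twist": [0, 0, 0]}
    - {"translation": [0, 0, 0.1], "twist": [0, 0, 0]}
    - {"translation": [0, 0, 0.25], "twist": [0, 0, 0]}
    - {"translation": [0, 0, 0.4], "twist": [0, 0, 0]}
    - {"translation": [0, 0, 0.6], "twist": [0, 0, 0]}
    - {"translation": [0, 0, 0.8], "twist": [0, 0, 0]}
  grip: -0.3

```text
t: 77.6
ee_pos: [573.4, 93.9, 321.9]
orientation: [-3.141, 0.02, -0.002]
ft_force: [0.0, 0.4, 0.1]
width: 56.9
```

>>> send_rows:
  commands:
    - {"translation": [-0.07, 0, 0.07], "twist": [0, 0, 0.05]}
    - {"translation": [-0.14, 0, 0.14], "twist": [0, 0, 0.1]}
    - {"translation": [-0.21, 0, 0.21], "twist": [0, 0, 0.15]}
    - {"translation": [-0.28, 0, 0.28], "twist": [0, 0, 0.2]}
    - {"translation": [-0.35, 0, 0.35], "twist": [0, 0, 0.25]}
    - {"translation": [-0.42, 0, 0.42], "twist": [0, 0, 0.3]}
    - {"translation": [-0.49, 0, 0.49], "twist": [0, 0, 0.35]}
    - {"translation": [-0.56, 0, 0.56], "twist": [0, 0, 0.4]}
    - {"translation": [-0.63, 0, 0.63], "twist": [0, 0, 0.45]}
    - {"translation": [-0.7, 0, 0.7], "twist": [0, 0, 0.5]}
  grip: 0.2

```text
t: 78.6
ee_pos: [502.7, 93.9, 390.3]
orientation: [-3.119, -0.375, 0.0]
ft_force: [-0.3, -0.1, -0.3]
width: 35.0
```

```bash
python3 - <<'E'
from kin import *
o,Rm=st(); d=ctrl.get_image("wrist"); crop(d,80,480,0,300,2,"p3.png",1.2)
for O in ((579.5,93.6),(580.6,163.5)): profs(d,O,-0.9,61)
E
```

```text
t 78.6 q [0.16 0.28 1.89 0.   0.97 1.49] ee [502.7  93.9 390.3] z [-0.  0. -1.] y [ 0.237 -0.971 -0.   ] F [-0.3 -0.1 -0.3] w 35.0
across 52 -16.0 14.0
across 24 -20.0 18.5
end [np.float64(55.5), np.float64(55.5)]
across 52 -16.0 14.5
across 24 -20.0 18.5
end [np.float64(55.5), np.float64(56.0)]
```

View pics/p3.png

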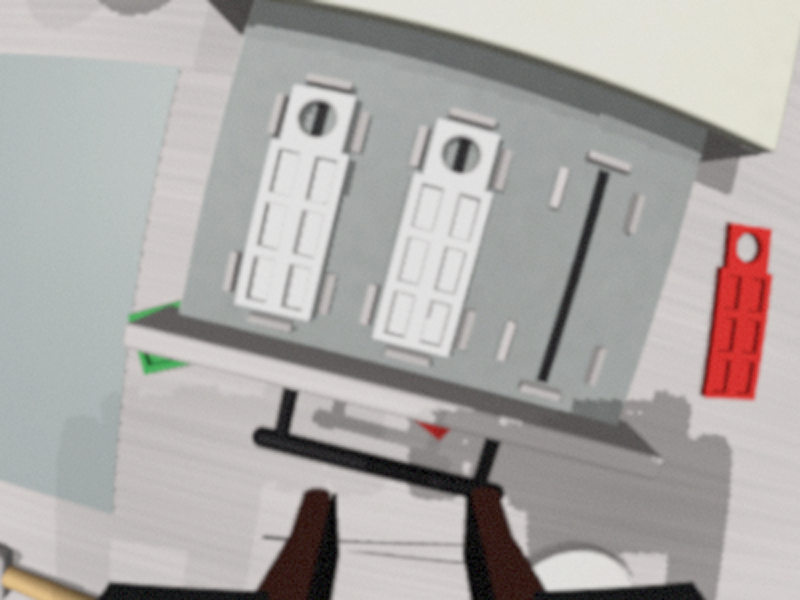

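Both clean plates lie between the ribs of nests 2 (295,200) and 1 (440,235), eye end to the rear and flat. Next I'll push the drawer shut with closed fingers on the handle bar.

>>> send_rows:
  commands:
    - {"translation": [-0.07, 0, 0], "twist": [0, 0, -0.05]}
    - {"translation": [-0.14, 0, 0], "twist": [0, 0, -0.1]}
    - {"translation": [-0.21, 0, 0], "twist": [0, 0, -0.15]}
    - {"translation": [-0.28, 0, 0], "twist": [0, 0, -0.2]}
    - {"translation": [-0.35, 0, -0.05], "twist": [0, 0, -0.25]}
    - {"translation": [-0.42, -0.01, -0.1], "twist": [0, 0, -0.3]}
    - {"translation": [-0.49, -0.01, -0.2], "twist": [0, 0, -0.35]}
    - {"translation": [-0.56, -0.02, -0.3], "twist": [0, 0, -0.4]}
    - {"translation": [-0.63, -0.02, -0.4], "twist": [0, 0, -0.45]}
    - {"translation": [-0.68, -0.02, -0.5], "twist": [0, 0, -0.5]}
  grip: 1

```text
t: 79.65
ee_pos: [434.5, 91.9, 338.6]
orientation: [-3.141, 0.023, 0.001]
ft_force: [0.5, 0.2, 0.2]
width: 0.7
```

>>> send_rows:
  commands:
    - {"translation": [0, 0, -0.1], "twist": [0, 0, 0]}
    - {"translation": [0, 0, -0.2], "twist": [0, 0, 0]}
    - {"translation": [0, 0, -0.3], "twist": [0, 0, 0]}
    - {"translation": [0, 0, -0.4], "twist": [0, 0, 0]}
    - {"translation": [0, 0, -0.5], "twist": [0, 0, 0]}
    - {"translation": [0, 0, -0.6], "twist": [0, 0, 0]}
    - {"translation": [0, 0, -0.7], "twist": [0, 0, 0]}
    - {"translation": [0, 0, -0.8], "twist": [0, 0, 0]}
    - {"translation": [0, 0, -0.9], "twist": [0, 0, 0]}
    - {"translation": [0, 0, -1], "twist": [0, 0, 0]}

```text
t: 80.65
ee_pos: [435.3, 91.9, 238.8]
orientation: [-3.141, 0.02, 0.0]
ft_force: [0.5, 0.1, 0.6]
width: 0.5
```

>>> send_rows:
  commands:
    - {"translation": [0.05, 0, 0], "twist": [0, 0, 0]}
    - {"translation": [0.1, 0, 0], "twist": [0, 0, 0]}
    - {"translation": [0.15, 0, 0], "twist": [0, 0, 0]}
    - {"translation": [0.2, 0, 0], "twist": [0, 0, 0]}
    - {"translation": [0.26, 0, 0], "twist": [0, 0, 0]}
    - {"translation": [0.32, 0, 0], "twist": [0, 0, 0]}
    - {"translation": [0.39, 0, 0], "twist": [0, 0, 0]}
    - {"translation": [0.46, 0, 0], "twist": [0, 0, 0]}
    - {"translation": [0.53, 0, 0], "twist": [0, 0, 0]}
    - {"translation": [0.6, 0, 0], "twist": [0, 0, 0]}

```text
t: 81.65
ee_pos: [496.0, 91.9, 239.8]
orientation: [-3.141, 0.02, -0.0]
ft_force: [-2.3, -2.1, 0.0]
width: 0.5
```

>>> send_rows:
  commands:
    - {"translation": [0.08, 0, 0], "twist": [0, 0, 0]}
    - {"translation": [0.16, 0, 0], "twist": [0, 0, 0]}
    - {"translation": [0.24, 0, 0], "twist": [0, 0, 0]}
    - {"translation": [0.32, 0, 0], "twist": [0, 0, 0]}
    - {"translation": [0.4, 0, 0], "twist": [0, 0, 0]}
    - {"translation": [0.48, 0, 0], "twist": [0, 0, 0]}
    - {"translation": [0.56, 0, 0], "twist": [0, 0, 0]}
    - {"translation": [0.64, 0, 0], "twist": [0, 0, 0]}
    - {"translation": [0.72, 0, 0], "twist": [0, 0, 0]}
    - {"translation": [0.8, 0, 0], "twist": [0, 0, 0]}

```text
t: 82.65
ee_pos: [576.0, 91.9, 239.6]
orientation: [-3.141, 0.02, 0.0]
ft_force: [-2.8, -3.0, -0.2]
width: 0.3
```

>>> send_rows:
  commands:
    - {"translation": [0.03, 0, 0], "twist": [0, 0, 0]}
    - {"translation": [0.06, 0, 0], "twist": [0, 0, 0]}
    - {"translation": [0.09, 0, 0], "twist": [0, 0, 0]}
    - {"translation": [0.12, 0, 0], "twist": [0, 0, 0]}
    - {"translation": [0.15, 0, 0], "twist": [0, 0, 0]}
    - {"translation": [0.17, 0, 0], "twist": [0, 0, 0]}
    - {"translation": [0.19, 0, 0], "twist": [0, 0, 0]}
    - {"translation": [0.21, 0, 0], "twist": [0, 0, 0]}
    - {"translation": [0.23, 0, 0], "twist": [0, 0, 0]}
    - {"translation": [0.25, 0, 0], "twist": [0, 0, 0]}

```text
t: 83.65
ee_pos: [600.5, 91.9, 239.7]
orientation: [-3.141, 0.02, 0.0]
ft_force: [-2.8, -1.4, 1.2]
width: 0.5
```

Friction is about 2–3 N and the drawer is moving. I'll do the last few mm gently.

>>> send_rows:
  commands:
    - {"translation": [0.005, 0, 0], "twist": [0, 0, 0]}
    - {"translation": [0.01, 0, 0], "twist": [0, 0, 0]}
    - {"translation": [0.015, 0, 0], "twist": [0, 0, 0]}
    - {"translation": [0.02, 0, 0], "twist": [0, 0, 0]}
    - {"translation": [0.025, 0, 0], "twist": [0, 0, 0]}
    - {"translation": [0.03, 0, 0], "twist": [0, 0, 0]}
    - {"translation": [0.035, 0, 0], "twist": [0, 0, 0]}
    - {"translation": [0.04, 0, 0], "twist": [0, 0, 0]}
    - {"translation": [0.045, 0, 0], "twist": [0, 0, 0]}
    - {"translation": [0.045, 0, 0], "twist": [0, 0, 0]}

```text
t: 84.65
ee_pos: [602.8, 92.0, 239.5]
orientation: [3.141, -0.02, -0.01]
ft_force: [-12.5, -0.1, 11.0]
width: 0.4
```

```bash
python3 -c "
from h import *
st()"
```

```text
t 84.65 q [0.13 0.62 1.75 0.   0.78 1.71] ee [602.8  92.  239.5] z [-0.007 -0.    -1.   ] y [-0.013 -1.     0.   ] F [-12.5  -0.1  11. ] w 0.4
```

>>> send_rows:
  commands:
    - {"translation": [0.01, 0, 0], "twist": [0, 0, 0]}
    - {"translation": [0.015, 0, 0], "twist": [0, 0, 0]}
    - {"translation": [0.015, 0, 0], "twist": [0, 0, 0]}
    - {"translation": [0.015, 0, 0], "twist": [0, 0, 0]}
    - {"translation": [0.015, 0, 0], "twist": [0, 0, 0]}
    - {"translation": [0.015, 0, 0], "twist": [0, 0, 0]}
    - {"translation": [0.015, 0, 0], "twist": [0, 0, 0]}
    - {"translation": [0.015, 0, 0], "twist": [0, 0, 0]}
    - {"translation": [0.015, 0, 0], "twist": [0, 0, 0]}
    - {"translation": [0.015, 0, 0], "twist": [0, 0, 0]}

```text
t: 85.65
ee_pos: [603.3, 92.0, 239.4]
orientation: [3.141, -0.02, -0.015]
ft_force: [-17.9, -0.6, 14.3]
width: 0.0
```

>>> send_rows:
  commands:
    - {"translation": [-0.05, 0, 0], "twist": [0, 0, 0]}
    - {"translation": [-0.15, 0, 0], "twist": [0, 0, 0]}
    - {"translation": [-0.25, 0, 0], "twist": [0, 0, 0]}
    - {"translation": [-0.3, 0, 0.1], "twist": [0, 0, 0]}
    - {"translation": [-0.35, 0, 0.25], "twist": [0, 0, 0]}
    - {"translation": [-0.4, 0, 0.4], "twist": [0, 0, 0]}
    - {"translation": [-0.45, 0, 0.55], "twist": [0, 0, 0]}
    - {"translation": [-0.5, 0, 0.7], "twist": [0, 0, 0]}
    - {"translation": [-0.6, 0, 0.85], "twist": [0, 0, 0]}
    - {"translation": [-0.7, 0, 1], "twist": [0, 0, 0]}

```text
t: 86.65
ee_pos: [535.9, 91.9, 341.4]
orientation: [-3.141, 0.02, -0.002]
ft_force: [0.2, 1.7, 0.1]
width: 0.8
```

>>> send_rows:
  commands:
    - {"translation": [-0.08, 0, 0.05], "twist": [0, 0, 0]}
    - {"translation": [-0.16, 0, 0.1], "twist": [0, 0, 0]}
    - {"translation": [-0.24, 0, 0.15], "twist": [0, 0, 0]}
    - {"translation": [-0.32, 0, 0.2], "twist": [0, 0, 0]}
    - {"translation": [-0.4, 0, 0.25], "twist": [0, 0, 0]}
    - {"translation": [-0.48, 0, 0.3], "twist": [0, 0, 0]}
    - {"translation": [-0.56, 0, 0.35], "twist": [0, 0, 0]}
    - {"translation": [-0.64, 0, 0.4], "twist": [0, 0, 0]}
    - {"translation": [-0.72, 0, 0.45], "twist": [0, 0, 0]}
    - {"translation": [-0.8, 0, 0.5], "twist": [0, 0, 0]}

```text
t: 87.65
ee_pos: [455.7, 91.9, 390.1]
orientation: [-3.141, 0.02, 0.0]
ft_force: [0.3, -0.1, 0.3]
width: 0.7
```

```bash
python3 - <<'E'
from kin import *
st(); d=ctrl.get_image("top"); g=cv2.cvtColor(d["img"],cv2.COLOR_RGB2GRAY)
r=[]
for x in range(245,281):
    c=np.clip(110-g[186:194,x].astype(float),0,None)
    if c.sum()>20: r.append((x,186+(c*np.arange(8)).sum()/c.sum()))
r=np.array(r); print(len(r), onz(d,[r.mean(0)],70) if len(r) else None)
s=ctrl.get_image("scene"); a=np.clip(d["img"][80:290,110:460,::-1]*1.4,0,255).astype(np.uint8); b=np.clip(s["img"][120:330,60:410,::-1]*1.4,0,255).astype(np.uint8)
cv2.imwrite("pics/fin.png",cv2.resize(np.vstack([a,b]),None,fx=1.42,fy=1.42,interpolation=cv2.INTER_CUBIC))
E
```

```text
t 87.65 q [0.17 0.21 1.99 0.   0.95 1.76] ee [455.7  91.9 390.1] z [-0.  0. -1.] y [-0.012 -1.    -0.   ] F [ 0.3 -0.1  0.3] w 0.7
36 [[618.58551691  89.28773696  70.        ]]
```

View pics/fin.png

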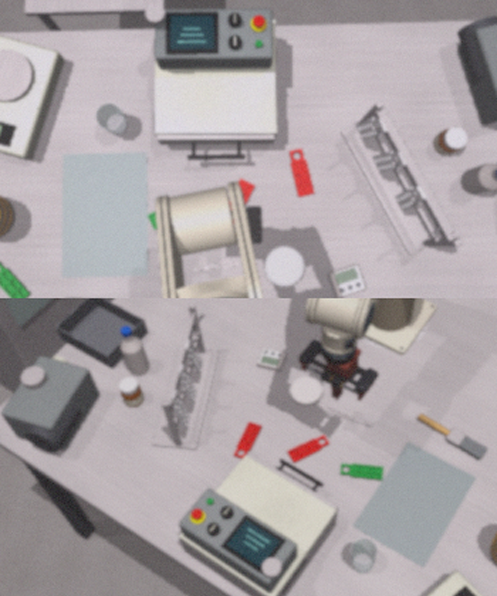

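The drawer is shut: the handle is back at x = 618.6, against 618.7 at the start by the same method. The mat is empty, three plates hang on the rack, and the decoys haven't moved. Handing in.

```bash
python3 -c "
from workcell import ctrl
print(ctrl.close_job())"
```

```text
the job is handed in; nothing more can be done
None
```

The changeover is done and handed in, at about 88 s of the 210 s allowed. I pulled the drawer to its stop and hung the three used plates on pegs 3, 2 and 1. I then laid both clean plates in nests 2 and 1, cavities up and eye end to the rear, and pushed the drawer shut.

Last checks:
- **Clean plates:** just before closing, a close view showed both between the ribs and looking flat. Their measured edges were within about 1 mm of the nest positions.
- **Drawer:** it met firm resistance at the end (18 N). The top camera put the handle at x = 618.6 mm, against 618.7 mm at the start.
- **Rack and bench:** the final pictures show three plates hanging on the rack, the mat empty and the look-alikes and bystanders apparently undisturbed. I compared the other objects only by eye.
- **Forces:** the highest reading was a 38 N downward pull (about 44 N in all) at the wrist while gripping the handle at the drawer's stop. That is well under the 120 N wrist limit. It came through the fingers, so I don't count it against the 40 N limit on the arm and gripper body.

No check failed. One image measurement gave the wrong direction for a clean plate's eye, because it took a cavity for the eye. I used the direction seen in the picture instead, and the plate seated correctly.

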